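# Rake stone chips into an even layer under a drying lamp

### The arm

A 7-joint arm with a two-finger parallel gripper is mounted at the origin on a cart in front of the work surface, level with it; the furniture and walls round the work are solid. World frame = base frame: x ahead of the robot, y to its left, z up, the work surface at z = 0. Lengths are in m, angles in rad, forces in N, time in s.
With the tool pointing down it reaches from about 0.4 to 0.85 m from the base axis. Payload 10.4 kg.
Tool frame: the origin (TCP) lies at the very end of the fingers, on their centre line; the grasp point (between the pads) lies 19 mm behind it (manip.tcp_to_grasp is the distance from the TCP to the grasp point, in m); x points along the fingers, y is the direction in which the jaws open and shut, and the axes are right-handed (so a half turn about x gives the same grasp; the last joint's range is limited). The gripper opens to 85 mm and grips with 20 to 120 N. Pads are 22 mm wide; open, the fingers measure 114 mm over their backs; the gripper's body (76 mm by 85 mm) begins 54 mm behind the grasp point. The pads swing forward as they close: fully open they stand 13 mm farther back than shut.
Start: joints at [1.185, 0.332, -0.065, 1.46, 0.022, 1.35, -0.088], TCP at [0.222, -0.584, 0.231] pointing down, gripper open.
Joint ranges: [-2.6, 2.6], [-0.5, 2.12], [-1.47, 1.34], [0.16, 2.42], [-1.27, 4.41], [0.06, 2.06], [-2.6, 2.6]. Speed limits (rad/s): [2.22, 2.22, 2.79, 2.79, 3.14, 3.14, 3.14].

### API

Orientations are given as a unit quaternion [x, y, z, w].
In Python, from workcell import manip, cams, hand_in gives the robot as it stands.
- The arm moves only by the shell command python3 -m handwheel 'ROWS' [FORCE]. ROWS is text: rows parted by semicolons, each of 7 numbers parted by spaces: the shift along the tool's x, y, z in mm, then the turn, a rotation vector about the tool's x, y, z in rad, then the finger opening in mm, from 0 to 85.4. A call has 1 to 8 rows; each row shifts and turns the commanded pose from where the row before left it, along the tool's axes as they then stand; what a row does not reach is not made up. A row lasts 1/10 s, in which the tool goes at most 50 mm and 8.59 degrees, less where a joint would pass 70% of its speed; a pose out of reach is approached as far as the arm can. A call with a gripper value outside its range is refused whole. The fingers move at their own pace and stop on an object; FORCE is the grip in N (left out, the last holds). Time passes only in rows, so rows that do not move let the fingers close. It gives the time, the measured TCP pose, the force and the opening at its end, in the units of the state.
- manip.get_obs(): the state, without advancing time (a new reading comes with each control period).
- cams.camera(name): name is "scene" or "top" or "wrist"; returns a dict with "color" (384x512x3 uint8, blue, green, red), "depth" (384x512 float32, m along the optical axis (not along the pixel's ray), 0 where there is no reading), "camera_matrix" (3x3 intrinsics, pixels), "distortion" ([k1, k2, p1, p2, k3] as OpenCV has them; the pictures are not rectified), "origin" and "attitude" of the camera in the world; the wrist camera has in their place "T_tool_cam" (4x4, takes a point from camera to tool coordinates, whose origin is the TCP and whose axes are the tool frame's). Camera axes: x right, y down, z forward; pixel columns grow to the right and rows downward; lengths in m; the calibration is good to about 2 mm. A picture is of the moment at which its call begins: read the wrist's pose just before it.
- hand_in(): hands the job in, once; it reports no verdict.
Trained networks look in the newest picture that a camera, given by its name, has taken for a name from the list of things; names that differ only in an ending like _2 or _b are one class to them, and where a whole thing is asked for, a point or a joint stands for the part that bears it (a point fixed in the world has none). Each returns a list of dicts, best first, with "conf" (0 to 1); they miss things now and then, are a little off and sometimes report something else, mostly with a low value. They report only what shows in the picture. A call takes as long as a camera call. They do not tell look-alikes from the thing itself.
- cams.recognise(camera, thing): "box" ([left, top, width, height] in pixels, round what is visible of it).
- cams.outline_of(camera, thing): "region" (384x512 bool, what is visible of it) and "box" ([left, top, width, height] in pixels, round what is visible of it).
The state is a dict: "clock": time; "joint_pos": joint angles; "joint_velocities": joint speeds; "tau": joint torques, N m; "position": TCP position; "ee_rot": TCP orientation; "ft_force": force on the tool from outside, world axes, zero at the start; "torque": the same for the moment, N m; "grip_width": opening from 0.0 (shut) to 1.0 (fully open).
Only numpy, scipy, OpenCV 4.12 (cv2) and the standard library are available. Lean on these libraries where they do the work, as an engineer would, in place of code of your own. Each camera call takes 0.05 s, during which the arm holds its last target.

### The job

The six stone chips lie in a heap on one end panel of the lamp dryer's bed. Take the rake from its stand and, reaching in under the lamp cover, rake the chips out over the bed into one even layer: no chip lying on another, and on each of the three panels at least one and at most three chips. Touch the chips only with the rake, leave the flask, beaker and timer where they are, and hang the rake back in its stand.

Things in the scene. Friction and masses are not known exactly. Their poses are not given: they have to be found in the camera images.
- bed (a point): centre of the top of the drying bed of a fixed bench dryer, 16 mm above the worktop, level, 360 mm long along y, 104 mm deep along x (x points to the rear). Three equal panels, each 120 mm along y, parted by dark lines at y = +-60 mm: end panels dark grey, middle one pale metal. A white rim 8 mm thick and 18 mm higher than the bed runs all round it
- cover_edge (a point): middle of the front lower edge of the lamp cover that hangs over the whole bed: 60 mm in front of the bed's centre, 170 mm above the bed. The cover is a solid clear sheet in an aluminium frame, 20 mm thick, 145 mm deep (x), 380 mm long (y), carried by two rear posts at 70 mm behind the bed's centre, y = +-184 mm; front and ends below it are open
- rake_grip (a point): where to hold the rake: on the axis of its blue handle, 25 mm below the top end. z points up the handle. Handle 14 mm thick along y, 18 mm along x. On it a black collar 30 x 34 x 6 mm (x, y, z), its underside 105 mm below this point. The head bar's middle is 175 mm below this point. Rake 0.13 kg; at the start it hangs upright in the stand
- rake_tip (a point): tip of the rake's middle tine, at (-20, 0, -203) mm in rake_grip's axes (same axes here). Five round tines 6 mm thick, 17 mm apart, on a bar 78 mm long, 12 mm thick, 34 mm from the tips. The bar runs along (0.819, 0, -0.574), the tines point along (-0.574, 0, -0.819): the tips stand level when the handle leans 35 degrees from upright to its own -x side
- stand_fork (a point): middle of the top of the fork of the fixed rake stand, 140 mm above the worktop. Two prongs along x, 20 mm apart, from x = -28 mm (open end) to the post at x = 52 mm. The rake hangs by its collar on the prongs, handle between them, axes parallel to these, grip point 105 mm above this point; it comes out upward, or when raised 10 mm towards -x
- chip_0_mid (a point): middle of one of six alike loose reddish stone chips, about 27 mm across and 20 mm high with flat top and underside, 20 g; its middle is 10 mm above what it lies on
- chip_1_mid (a point): middle of one of six alike loose reddish stone chips, about 27 mm across and 20 mm high with flat top and underside, 20 g; its middle is 10 mm above what it lies on
- chip_2_mid (a point): middle of one of six alike loose reddish stone chips, about 27 mm across and 20 mm high with flat top and underside, 20 g; its middle is 10 mm above what it lies on
- chip_3_mid (a point): middle of one of six alike loose reddish stone chips, about 27 mm across and 20 mm high with flat top and underside, 20 g; its middle is 10 mm above what it lies on
- chip_4_mid (a point): middle of one of six alike loose reddish stone chips, about 27 mm across and 20 mm high with flat top and underside, 20 g; its middle is 10 mm above what it lies on
- chip_5_mid (a point): middle of one of six alike loose reddish stone chips, about 27 mm across and 20 mm high with flat top and underside, 20 g; its middle is 10 mm above what it lies on
- chip_0: the chip of point chip_0_mid; origin at the centre of its underside
- chip_1: the chip of point chip_1_mid; origin at the centre of its underside
- chip_2: the chip of point chip_2_mid; origin at the centre of its underside
- chip_3: the chip of point chip_3_mid; origin at the centre of its underside
- chip_4: the chip of point chip_4_mid; origin at the centre of its underside
- chip_5: the chip of point chip_5_mid; origin at the centre of its underside
- flask: bystander: stoppered conical glass flask, 75 mm wide, 114 mm high; origin under its centre
- beaker: bystander: glass beaker, 78 mm wide, 92 mm high; origin under its centre
- clock: bystander: flat lab timer, 62 x 66 x 18 mm; origin under its centre
Mind the look-alikes: they are no part of the job. Of the things that look like the part that bears stand_fork, the larger one is meant.

How it is judged:
By the outcome, as a careful person would: the job done as asked, in the order asked, and still so for the second after the job is handed in, with the robot touching nothing.
It also fails if it takes over 64 s, if anything falls off the work surface, if the arm or the gripper's body presses on something with over 40 N, if the wrist force passes 120 N, or if a joint passes its speed limit or range.

## Working session

There is one attempt and no reset: what is moved stays moved. The work goes in short steps, Python scripts to look and compute and a shell command to move; the robot and the scene stay as the last step left them, time stands still between calls to the robot, and variables do not carry over. Pictures are saved under pics/ and viewed, and the job is handed in when it is done.

```bash
ls -la; mkdir -p pics
python3 - <<'E'
from workcell import manip,cams
import cv2
print(manip.get_obs())
for n in ("scene","top","wrist"):
    c=cams.camera(n); cv2.imwrite(f"pics/a_{n}.png",c["color"])
    print(n,c["camera_matrix"],c["distortion"],c.get("origin"),c.get("attitude"),c.get("T_tool_cam"))
E
```

```text
total 12
drwxr-xr-x  3 agent agent 4096 Dec  6 08:57 .
drwxr-xr-x 23 root  root  4096 Dec  6 08:57 ..
drwxr-xr-x  2 agent agent 4096 Dec  6 08:57 pics
{'clock': 0.0, 'joint_pos': array([ 1.18536493,  0.33290084, -0.06468713,  1.4609396 ,  0.02159907,
        1.34986389, -0.08851482]), 'joint_velocities': array([ 9.97147787e-05, -2.41405570e-03, -2.98836533e-06, -1.99025148e-03,
        1.08580714e-03, -2.21128605e-03,  7.81274799e-04]), 'tau': array([-4.03998893e-04, -6.25440574e+01,  4.94996295e-02, -3.91604590e+01,
        1.63286930e-02,  9.83635458e-03, -2.55812199e-05]), 'position': array([ 0.2216867 , -0.58397418,  0.23049861]), 'ee_rot': array([-0.69538934, -0.12806329,  0.69561637, -0.12708786]), 'ft_force': array([-0.30720714,  0.0325755 ,  1.1110254 ]), 'torque': array([-0.07315919, -0.03646829,  0.00202341]), 'grip_width': 0.9994113593258166}
scene [[353.2273744    0.         254.63472912]
 [  0.         353.2273744  196.89785182]
 [  0.           0.           1.        ]] [-0.08373722  0.          0.          0.          0.        ] [-0.36037312 -0.76939135  0.95060763] [ 0.80630967 -0.3582062   0.18754225 -0.43171859] None
top [[415.77404619   0.         260.76313169]
 [  0.         415.77404619 185.98730061]
 [  0.           0.           1.        ]] [-0.0626159  0.         0.         0.         0.       ] [-0.24995312  0.42949125  1.37320242] [-0.49058669  0.81349675 -0.26364038  0.16745591] None
wrist [[280.6790159    0.         256.67977531]
 [  0.         280.6790159  194.09505084]
 [  0.           0.           1.        ]] [-0.00251075  0.          0.          0.          0.        ] None None [[ 5.91760804e-04 -3.03714896e-01  9.52762778e-01 -1.43036387e-01]
 [ 9.99999808e-01  3.55449383e-04 -5.07792106e-04 -5.96937997e-04]
 [-1.84434915e-04  9.52762896e-01  3.03715048e-01 -7.71061434e-02]
 [ 0.00000000e+00  0.00000000e+00  0.00000000e+00  1.00000000e+00]]
```

View pics/a_scene.png

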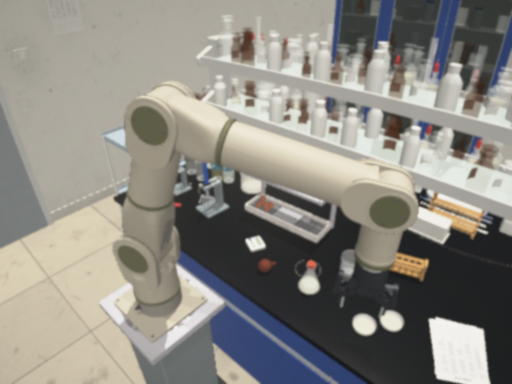

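View pics/a_top.png

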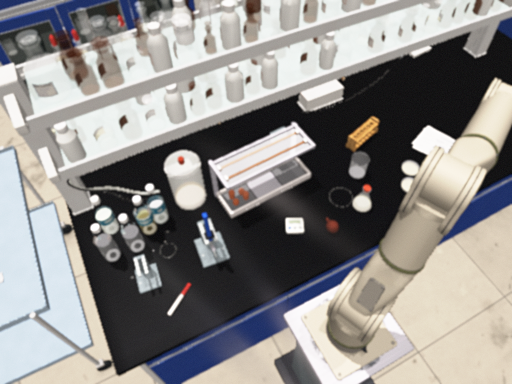

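View pics/a_wrist.png

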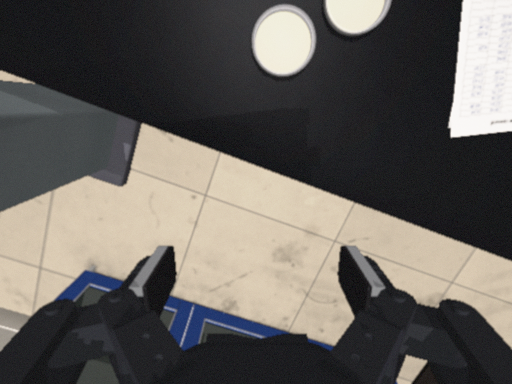

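The top view shows the bed at about (262,185) with the chips at its left (+y) end near (238,195). The large stand with the blue-handled rake is at about (210,240), and a smaller look-alike stand is at about (146,272).

```bash
cat > h.py <<'E'
from workcell import manip,cams
import cv2,numpy as np
from scipy.spatial.transform import Rotation as R
def pose(c,o=None):
    if "T_tool_cam" in c and c["T_tool_cam"] is not None:
        T=np.eye(4);T[:3,:3]=R.from_quat(o["ee_rot"]).as_matrix();T[:3,3]=o["position"]
        return T@c["T_tool_cam"]
    T=np.eye(4);T[:3,:3]=R.from_quat(c["attitude"]).as_matrix();T[:3,3]=c["origin"];return T
def rays(c,uv):
    return np.c_[cv2.undistortPoints(np.array(uv,float).reshape(-1,1,2),c["camera_matrix"],c["distortion"]).reshape(-1,2),np.ones(len(uv))]
def cloud(c,o=None):
    h,w=c["depth"].shape;v,u=np.mgrid[:h,:w]
    r=rays(c,np.c_[u.ravel(),v.ravel()])*c["depth"].reshape(-1,1)
    T=pose(c,o);p=r@T[:3,:3].T+T[:3,3];p[c["depth"].ravel()==0]=np.nan
    return p.reshape(h,w,3)
def onplane(c,uv,z,o=None):
    T=pose(c,o);d=rays(c,uv)@T[:3,:3].T
    s=(z-T[2,3])/d[:,2];return T[:3,3]+d*s[:,None]
def proj(c,P,o=None):
    T=np.linalg.inv(pose(c,o));rv=cv2.Rodrigues(T[:3,:3])[0]
    return cv2.projectPoints(np.array(P,float).reshape(-1,3),rv,T[:3,3],c["camera_matrix"],c["distortion"])[0].reshape(-1,2)
def snap(n):
    o=manip.get_obs();c=cams.camera(n);return c,o
def crop(im,x,y,w,h,s,fn):
    cv2.imwrite(fn,cv2.resize(im[y:y+h,x:x+w],None,fx=s,fy=s,interpolation=cv2.INTER_CUBIC))
E
python3 - <<'E'
from h import *
for n in ("top","scene"):
    c,o=snap(n);P=cloud(c)
    for t in ("stand_fork","rake_grip","chip_0_mid","bed","cover_edge","flask","beaker","clock"):
        try: L=cams.recognise(n,t)
        except Exception as e: print(t,e);continue
        for d in L:
            if d["conf"]<.2: continue
            x,y,w,h=d["box"];q=P[int(y):int(y+h)+1,int(x):int(x+w)+1].reshape(-1,3)
            print(n,t,round(d["conf"],2),np.round(d["box"]),np.round(np.nanmedian(q,0),3))
    if n=="top":
        crop(c["color"],120,110,200,165,4,"pics/b_top.png")
        np.savez("top.npz",P=P,col=c["color"])
    else: crop(c["color"],190,150,200,130,4,"pics/b_scene.png")
E
```

```text
top stand_fork 0.9 [194. 223.  34.  45.] [0.472 0.279 0.008]
top stand_fork 0.63 [132. 258.  34.  34.] [0.487 0.512 0.004]
top rake_grip 0.51 [200. 214.  12.  40.] [0.483 0.281 0.132]
top bed 0.71 [209. 124. 106.  92.] [ 0.656 -0.046  0.014]
top cover_edge 0.7 [208. 121. 109.  96.] [ 0.656 -0.049  0.011]
top flask 0.62 [352. 187.  23.  23.] [ 0.386 -0.331  0.012]
top beaker 0.83 [350. 152.  22.  28.] [ 0.527 -0.426  0.026]
top clock 0.83 [284. 215.  17.  19.] [ 0.432 -0.039  0.012]
scene stand_fork 0.67 [198. 178.  32.  38.] [0.515 0.277 0.011]
scene stand_fork 0.62 [175. 168.  15.  26.] [0.509 0.515 0.009]
scene rake_grip 0.68 [200. 164.  15.  40.] [0.516 0.296 0.065]
scene bed 0.89 [246. 172.  94.  71.] [ 0.593 -0.106  0.019]
scene cover_edge 0.58 [247. 180.  92.  61.] [ 0.614 -0.079  0.018]
scene flask 0.66 [299. 261.  21.  31.] [ 0.386 -0.333  0.023]
scene beaker 0.74 [338. 249.  17.  26.] [ 0.508 -0.397  0.066]
scene clock 0.58 [247. 232.  18.  20.] [ 0.431 -0.044  0.008]
```

View pics/b_top.png

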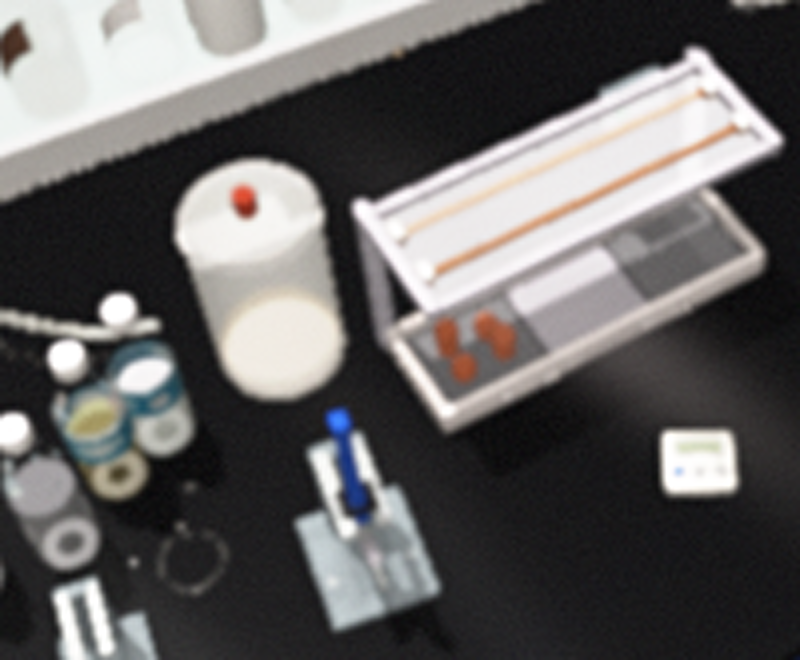

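View pics/b_scene.png

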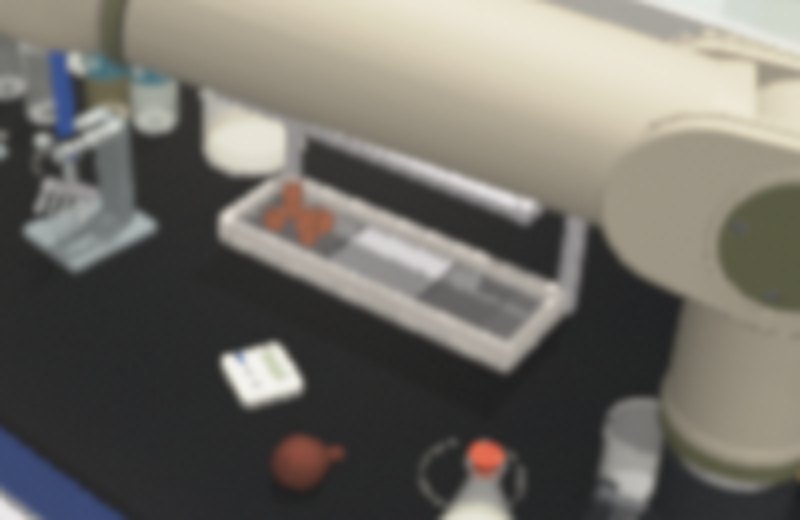

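Run:
```python
from h import *
pts=[]
for n in ("top","scene"):
    c,o=snap(n);P=cloud(c);im=c["color"].astype(int)
    m=(np.abs(P[...,2]-.034)<.006)&(P[...,0]>.4)&(P[...,0]<.85)&(np.abs(P[...,1]+.02)<.3)&(im.min(2)>150)
    q=P[m];print(n,len(q),q.min(0),q.max(0),np.median(q[:,2]))
    r=cv2.minAreaRect((q[:,:2]*1000).astype(np.float32));print(r);print(cv2.boxPoints(r))
    # stand
    L=cams.outline_of(n,"stand_fork")
    for d in L[:2]:
        q=P[d["region"]];print("stand",d["conf"],d["box"],np.nanmin(q,0),np.nanmax(q,0))
        for lo,hi in((-.01,.012),(.12,.15)):
            k=q[(q[:,2]>lo)&(q[:,2]<hi)]
            if len(k)>5: print(lo,len(k),np.median(k[:,2]),cv2.minAreaRect((k[:,:2]*1000).astype(np.float32)), cv2.boxPoints(cv2.minAreaRect((k[:,:2]*1000).astype(np.float32))).round(0).tolist())
    bl=(im[...,0]-im[...,2]>60)&(P[...,0]>.3)&(P[...,0]<.7)&(P[...,1]>.15)&(P[...,1]<.4)
    q=P[bl];print("blue",len(q));
    for z in np.arange(.1,.29,.02):
        k=q[np.abs(q[:,2]-z)<.01]
        if len(k):print(round(z,2),len(k),np.median(k,0).round(4))
```

```text
top 325 [ 0.40075806 -0.31182001  0.02803375] [0.7140741  0.27750598 0.03989707] 0.03330188779025467
((631.2024536132812, -49.38153076171875), (650.588134765625, 248.4333953857422), 69.33731079101562)
[[ 400.19104 -309.91895]
 [ 632.6437  -397.58252]
 [ 862.21387  211.15588]
 [ 629.7612   298.81946]]
stand 0.78 [196.3, 219.2, 30.3, 46.1] [0.41772099 0.22135239 0.00112577] [0.55009088 0.32899887 0.14531454]
-0.01 455 0.008973276973105904 ((484.7457580566406, 273.5020751953125), (100.34224700927734, 125.77339935302734), 83.55239868164062) [[417.0, 231.0], [542.0, 217.0], [553.0, 316.0], [428.0, 330.0]]
0.12 130 0.13936639841078413 ((485.59228515625, 274.5165100097656), (45.2741813659668, 100.65682220458984), 85.6859359741211) [[434.0, 256.0], [534.0, 248.0], [537.0, 293.0], [437.0, 301.0]]
stand 0.57 [132.8, 259.1, 31.9, 35.9] [ 0.4329397   0.47936782 -0.00807345] [0.59305233 0.56339597 0.11801148]
-0.01 493 0.006250576772449001 ((512.9371948242188, 518.8451538085938), (81.64643096923828, 156.71885681152344), 84.4990234375) [[431.0, 486.0], [587.0, 471.0], [595.0, 552.0], [439.0, 567.0
[... 876 characters left out ...]
.0, 498.0]]
0.12 72 0.13907796241941867 ((485.707763671875, 270.2799072265625), (48.767303466796875, 91.74578857421875), 87.49188232421875) [[439.0, 248.0], [530.0, 244.0], [533.0, 293.0], [441.0, 297.0]]
stand 0.55 [174.4, 167.3, 17.4, 28.9] [ 0.44080236  0.47893365 -0.00736817] [0.60775711 0.68490384 0.1098465 ]
-0.01 95 0.008695247249773552 ((538.809814453125, 578.24853515625), (253.49188232421875, 70.53659057617188), 53.492279052734375) [[435.0, 497.0], [492.0, 455.0], [643.0, 659.0], [586.0, 701.0]]
blue 61
0.14 2 [0.4584 0.2718 0.1489]
0.16 10 [0.4622 0.2732 0.157 ]
0.18 17 [0.4624 0.2704 0.1802]
0.2 13 [0.4618 0.2724 0.2021]
0.22 11 [0.4619 0.2729 0.2176]
0.24 8 [0.4602 0.2744 0.2362]
```

Run:
```python
from h import *
from scipy.optimize import least_squares
A=[]
vis=None
for n in ("top","scene"):
    c,o=snap(n);P=cloud(c);im=c["color"].astype(int)
    d=cams.recognise(n,"bed")[0]["box"];x,y,w,h=[int(v) for v in d];M=np.zeros(P.shape[:2],bool);M[y:y+h+3,x-3:x+w+3]=1
    m=M&(np.abs(P[...,2]-.034)<.004)&(P[...,0]>.4)&(P[...,0]<.85)&(np.abs(P[...,1]+.02)<.25)&(im.min(2)>140)
    q=P[m][:,:2];print(n,len(q));A.append(q)
    # chips
    red=M&(im[...,2]-im[...,0]>50)
    v,u=np.nonzero(red);print("red",len(u));print(np.c_[u,v,P[red].round(3)][::6])
Q=np.vstack(A)
def f(p,Q=Q):
    cth,s=np.cos(p[2]),np.sin(p[2]);e=Q-p[:2];a=np.abs(np.c_[e@[cth,s],e@[-s,cth]])
    # distance to rim centre rectangle 56 x 184
    dx=a[:,0]-.056;dy=a[:,1]-.184
    sd=np.where((dx>0)|(dy>0),np.hypot(np.maximum(dx,0),np.maximum(dy,0)),np.maximum(dx,dy))
    return np.sign(sd)*np.maximum(np.abs(sd)-.003,0)
for q in (*A,Q):
    best=min((least_squares(f,[x0,y0,t],loss="soft_l1",f_scale=.003,args=(q,)) for x0 in(.6,.65,.7) for y0 in(-.05,0) for t in(-.2,-.1,0,.1)),key=lambda r:r.cost)
    print(best.x,best.cost,len(q))
```

```text
top 241
red 332
[[ 2.95e+02  1.32e+02  6.95e-01 -1.95e-01  1.96e-01]
 [ 3.01e+02  1.42e+02  6.36e-01 -1.87e-01  2.01e-01]
 [ 3.01e+02  1.43e+02  6.32e-01 -1.85e-01  2.00e-01]
 [ 3.00e+02  1.44e+02  6.30e-01 -1.79e-01  1.99e-01]
 [ 2.94e+02  1.46e+02  6.34e-01 -1.55e-01  1.97e-01]
 [ 2.93e+02  1.47e+02  6.30e-01 -1.49e-01  1.98e-01]
 [ 2.92e+02  1.48e+02  6.29e-01 -1.44e-01  1.95e-01]
 [ 2.84e+02  1.50e+02  6.28e-01 -1.09e-01  2.04e-01]
 [ 2.83e+02  1.51e+02  6.33e-01 -1.07e-01  1.95e-01]
 [ 2.82e+02  1.52e+02  6.25e-01 -9.80e-02  2.02e-01]
 [ 2.81e+02  1.53e+02       nan       nan       nan]
 [ 2.73e+02  1.55e+02  6.27e-01 -6.10e-02  2.04e-01]
 [ 2.72e+02  1.56e+02  6.25e-01 -5.50e-02  2.03e-01]
 [ 2.71e+02  1.57e+02  6.27e-01 -5.20e-02  1.97e-01]
 [ 2.70e+02  1.58e+02  6.23e-01 -4.60e-02  1.98e-01]
 [ 2.69e+02  1.59e+02  6.31e-01 -4.60e-02  1.85e-01]
 [ 2.61e+02  1.61e+02  6.24e-01 -9.00e-03  2.01e-01]
 [ 2.59e+02  1.62e+02  6.24e-01 -1.00e-03  2.00e-01]
 [ 2.58e+02  1.63e+02  6.21e-01  5.00e-03  2.01e-01]
 [ 2.57e+02  1.64e+02  6.19e-01  1.00e-02  2.00e-01]
 [ 2.56e+02  1.65e+02  6
[... 2308 characters left out ...]
.51e-01 6.50e-02 3.90e-02]
 [2.59e+02 2.04e+02 6.15e-01 1.00e-01 3.60e-02]
 [2.66e+02 2.04e+02 6.15e-01 5.90e-02 5.50e-02]
 [2.72e+02 2.04e+02 6.55e-01 5.70e-02 3.50e-02]
 [2.65e+02 2.05e+02 6.12e-01 6.20e-02 4.90e-02]
 [2.71e+02 2.05e+02 6.48e-01 5.70e-02 3.30e-02]
 [2.64e+02 2.06e+02 6.13e-01 6.80e-02 4.10e-02]
 [2.70e+02 2.06e+02 6.44e-01 6.00e-02 2.80e-02]
 [2.68e+02 2.07e+02 6.23e-01 5.30e-02 3.70e-02]
 [2.67e+02 2.08e+02 6.18e-01 5.50e-02 3.30e-02]
 [2.68e+02 2.09e+02 6.24e-01 5.50e-02 2.50e-02]]
[ 0.64494812 -0.03011458  0.06610933] 0.00015015907807890765 241
[ 0.64606049 -0.03069314  0.06653388] 0.0029341549885422333 359
[ 0.64569736 -0.03050001  0.06684472] 0.0031020841778335345 600
```

```bash
cat > plan.py <<'E'
from h import *
def T_of(o):
    T=np.eye(4);T[:3,:3]=R.from_quat(o["ee_rot"]).as_matrix();T[:3,3]=o["position"];return T
def rows(T0,T1,n):
    D=np.linalg.inv(T0)@T1
    w=R.from_matrix(D[:3,:3]).as_rotvec()/n
    Rk=R.from_rotvec(w).as_matrix();S=np.zeros((3,3));A=np.eye(3)
    for k in range(n): S+=A;A=A@Rk
    d=np.linalg.solve(S,D[:3,3])
    print(n,"x:",np.round(d*1000,1),np.round(w,4),"| |d|=%.1f ang=%.2fdeg"%(np.linalg.norm(d)*1000,np.degrees(np.linalg.norm(w))))
def rakeT(tip,yaw,lean,flip,grip_off=0.0):
    """TCP pose with rake tip (mid tine) at tip, rake yaw, lean rad; tool x=-rake z; tool y = +-rake y"""
    Rr=R.from_euler("z",yaw).as_matrix()@R.from_euler("y",-lean).as_matrix()
    g=np.array(tip)-Rr@np.array([-.020,0,-.203])
    s=-1 if flip else 1
    Rt=np.c_[-Rr[:,2],s*Rr[:,1],s*Rr[:,0]]
    T=np.eye(4);T[:3,:3]=Rt;T[:3,3]=g-Rr[:,2]*(.019+grip_off);return T
BED=np.array([.6455,-.0305,.016]);BY=.0667
def bed2w(x,y,z=0): return BED+R.from_euler("z",BY).apply([x,y,z])
def w2bed(p): return R.from_euler("z",-BY).apply(np.atleast_2d(p)-BED)
E
python3 - <<'E'
from plan import *
o=manip.get_obs();T=T_of(o);print(o["clock"]);print(T.round(3), manip.tcp_to_grasp)
for f in (0,1):
    for (x,y,yaw) in((.463,.275,-.07),):
        Rr=R.from_euler("z",yaw).as_matrix();s=-1 if f else 1
        T1=np.eye(4);T1[:3,:3]=np.c_[-Rr[:,2],s*Rr[:,1],s*Rr[:,0]];T1[:3,3]=[x,y,.36]
        Tu=T.copy();Tu[2,3]=.36
        rows(T,Tu,4)
        for n in (16,20,24): rows(Tu,T1,n)
E
```

```text
1.45
[[ 0.     0.355 -0.935  0.222]
 [-0.    -0.935 -0.355 -0.584]
 [-1.     0.    -0.     0.231]
 [ 0.     0.     0.     1.   ]] 0.0187
4 x: [-32.2   0.   -0. ] [-0. -0. -0.] | |d|=32.2 ang=0.00deg
16 x: [  0.   25.4 -73. ] [-0.1693  0.     -0.    ] | |d|=77.3 ang=9.70deg
20 x: [  0.   21.3 -58. ] [-0.1354  0.     -0.    ] | |d|=61.8 ang=7.76deg
24 x: [  0.   18.3 -48.2] [-0.1129  0.     -0.    ] | |d|=51.5 ang=6.47deg
4 x: [-32.2   0.   -0. ] [-0. -0. -0.] | |d|=32.2 ang=0.00deg
16 x: [ -0.  -51.  -23.6] [ 0.027 -0.    -0.   ] | |d|=56.2 ang=1.55deg
20 x: [ -0.  -40.9 -18.8] [ 0.0216 -0.     -0.    ] | |d|=45.0 ang=1.24deg
24 x: [ -0.  -34.1 -15.6] [ 0.018 -0.    -0.   ] | |d|=37.5 ang=1.03deg
```

Run:
```python
from plan import *
T=T_of(manip.get_obs());Tu=T.copy();Tu[2,3]=.36
yaw=-.07;Rr=R.from_euler("z",yaw).as_matrix()
T1=np.eye(4);T1[:3,:3]=np.c_[-Rr[:,2],Rr[:,1],Rr[:,0]];T1[:3,3]=[.463,.275,.36]
a=np.arctan2(.275,.463)+np.arctan2(.584,.2217)
Rz=R.from_euler("z",a).as_matrix();Tm=np.eye(4);Tm[:3,:3]=Rz@Tu[:3,:3];Tm[:3,3]=[.463,.275,.36]
Tm[:2,3]*=.56/.5385
rows(T,Tu,4);rows(Tu,Tm,24);rows(Tm,T1,8)
```

```text
4 x: [-32.2   0.   -0. ] [-0. -0. -0.] | |d|=32.2 ang=0.00deg
24 x: [  0.   -3.5 -42.9] [-0.0727  0.     -0.    ] | |d|=43.1 ang=4.16deg
8 x: [-0.  -2.5 -1.1] [-0.1206  0.     -0.    ] | |d|=2.8 ang=6.91deg
```

```bash
python3 -m handwheel '-32.2 0 0 0 0 0 85;-32.2 0 0 0 0 0 85;-32.2 0 0 0 0 0 85;-32.2 0 0 0 0 0 85;0 -3.5 -42.9 -.0727 0 0 85;0 -3.5 -42.9 -.0727 0 0 85;0 -3.5 -42.9 -.0727 0 0 85;0 -3.5 -42.9 -.0727 0 0 85'
python3 -m handwheel '0 -3.5 -42.9 -.0727 0 0 85;0 -3.5 -42.9 -.0727 0 0 85;0 -3.5 -42.9 -.0727 0 0 85;0 -3.5 -42.9 -.0727 0 0 85;0 -3.5 -42.9 -.0727 0 0 85;0 -3.5 -42.9 -.0727 0 0 85;0 -3.5 -42.9 -.0727 0 0 85;0 -3.5 -42.9 -.0727 0 0 85'
python3 -c "
from workcell import manip;print(manip.get_obs()['joint_pos'])"
```

```text
clock: 2.25
position: [0.3692, -0.4932, 0.36]
ee_rot: [0.669, 0.228, -0.669, 0.228]
ft_force: [1.5, -0.6, 0.4]
grip_width: 0.994
clock: 3.05
position: [0.5549, -0.2087, 0.36]
ee_rot: [0.576, 0.41, -0.576, 0.41]
ft_force: [0.3, -0.3, 0.4]
grip_width: 0.993
[ 0.62966461  0.25936973 -0.4399424   1.30655548  0.10953541  1.5991353
 -0.12682532]
```

```bash
python3 -m handwheel '0 -3.5 -42.9 -.0727 0 0 85;0 -3.5 -42.9 -.0727 0 0 85;0 -3.5 -42.9 -.0727 0 0 85;0 -3.5 -42.9 -.0727 0 0 85;0 -3.5 -42.9 -.0727 0 0 85;0 -3.5 -42.9 -.0727 0 0 85;0 -3.5 -42.9 -.0727 0 0 85;0 -3.5 -42.9 -.0727 0 0 85'
python3 -m handwheel '0 -3.5 -42.9 -.0727 0 0 85;0 -3.5 -42.9 -.0727 0 0 85;0 -3.5 -42.9 -.0727 0 0 85;0 -3.5 -42.9 -.0727 0 0 85;0 -2.5 -1.1 -.1206 0 0 85;0 -2.5 -1.1 -.1206 0 0 85;0 -2.5 -1.1 -.1206 0 0 85;0 -2.5 -1.1 -.1206 0 0 85'
python3 -c "
from workcell import manip;print(manip.get_obs()['joint_pos'])"
```

```text
clock: 3.85
position: [0.5538, 0.1309, 0.3601]
ee_rot: [0.434, 0.558, -0.434, 0.558]
ft_force: [0.9, -0.9, 1.3]
grip_width: 0.996
clock: 4.65
position: [0.4712, 0.2815, 0.3601]
ee_rot: [0.191, 0.681, -0.191, 0.681]
ft_force: [0.5, -0.6, 0.4]
grip_width: 0.993
[ 0.13272983  0.22496583 -0.89855531  1.40464272  0.17576637  1.59496989
  0.27523151]
```

```bash
python3 -m handwheel '0 -2.5 -1.1 -.1206 0 0 85;0 -2.5 -1.1 -.1206 0 0 85;0 -2.5 -1.1 -.1206 0 0 85;0 -2.5 -1.1 -.1206 0 0 85;0 0 0 0 0 0 85'
python3 - <<'E'
from plan import *
o=manip.get_obs();print(o["joint_pos"],T_of(o).round(3))
c,o=snap("wrist");cv2.imwrite("pics/c_wrist.png",c["color"])
P=cloud(c,o);im=c["color"].astype(int)
L=cams.outline_of("wrist","stand_fork")
for d in L[:3]: print(d["conf"],d["box"])
bl=(im[...,0]-im[...,2]>60);q=P[bl];
for z in np.arange(.14,.29,.02):
    k=q[np.abs(q[:,2]-z)<.01]
    if len(k)>3:print(round(z,2),len(k),np.median(k,0).round(4),np.percentile(k,5,0).round(4),np.percentile(k,95,0).round(4))
m=(np.abs(P[...,2]-.14)<.006)&(im.min(2)>120)&(np.abs(P[...,0]-.48)<.09)&(np.abs(P[...,1]-.275)<.05);k=P[m];print(len(k))
if len(k)>5: r=cv2.minAreaRect((k[:,:2]*1000).astype(np.float32));print(r,cv2.boxPoints(r).round(1).tolist())
E
```

```text
clock: 5.15
position: [0.4637, 0.2736, 0.3602]
ee_rot: [0.024, 0.707, -0.024, 0.707]
ft_force: [0.6, -0.6, 0.2]
grip_width: 0.993
[ 0.20457623  0.20872133 -0.96081201  1.42879275  0.17114527  1.59164795
  0.76085553] [[ 0.     0.068  0.998  0.464]
 [-0.     0.998 -0.068  0.274]
 [-1.    -0.     0.     0.36 ]
 [ 0.     0.     0.     1.   ]]
0.91 [369.9, 124.1, 79.3, 70.6]
0.14 9 [0.4558 0.2775 0.1461] [0.4553 0.2729 0.1455] [0.4597 0.2832 0.1481]
0.16 33 [0.4557 0.2762 0.16  ] [0.4553 0.2707 0.1521] [0.4575 0.2824 0.1666]
0.18 45 [0.4558 0.2761 0.1794] [0.4553 0.2704 0.171 ] [0.4574 0.2827 0.1882]
0.2 49 [0.4558 0.277  0.2   ] [0.4552 0.2705 0.1916] [0.4569 0.2825 0.2079]
0.22 58 [0.4556 0.277  0.2209] [0.4552 0.2708 0.2114] [0.457  0.2824 0.2295]
0.24 69 [0.4557 0.2768 0.2405] [0.455  0.271  0.2308] [0.4568 0.2825 0.2488]
0.26 204 [0.4575 0.2766 0.2689] [0.4553 0.2702 0.2525] [0.4712 0.2821 0.2699]
0.28 150 [0.4636 0.2758 0.2706] [0.4573 0.2713 0.27  ] [0.4711 0.2812 0.2715]
1093
((484.03173828125, 274.64178466796875), (46.045536041259766, 95.37138366699219), 84.93888092041016) [[434.5, 255.89999389648438], [529.5, 247.5], [533.5999755859375, 293.3999938964844], [438.6000061035156, 301.79998779296875]]
```

View pics/c_wrist.png

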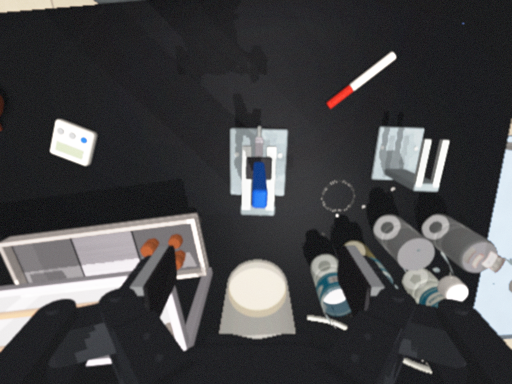

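The wrist view shows the blue handle at (259,187) in the larger stand at (257,170). The small empty look-alike stand is at (410,155). The grip axis comes out at (0.4646, 0.2763), with the handle top at z = 0.270 as expected.

Run:
```python
from plan import *
T=T_of(manip.get_obs())
yaw=-.087;Rr=R.from_euler("z",yaw).as_matrix()
T1=np.eye(4);T1[:3,:3]=np.c_[-Rr[:,2],Rr[:,1],Rr[:,0]];T1[:3,3]=[.4646,.2763,.2263]
rows(T,T1,5)
```

```text
5 x: [26.8  0.5  0.1] [0.0028 0.     0.    ] | |d|=26.8 ang=0.16deg
```

```bash
python3 -m handwheel '10 1.2 0.3 .007 0 0 85;30 1.3 0.2 .007 0 0 85;30 0 0 0 0 0 85;30 0 0 0 0 0 85;24 0 0 0 0 0 85;10 0 0 0 0 0 85;0 0 0 0 0 0 85'
python3 -m handwheel '0 0 0 0 0 0 0;0 0 0 0 0 0 0;0 0 0 0 0 0 0;0 0 0 0 0 0 0;0 0 0 0 0 0 0;0 0 0 0 0 0 0' 70
```

```text
clock: 5.95
position: [0.4638, 0.276, 0.2248]
ee_rot: [0.029, 0.707, -0.03, 0.706]
ft_force: [-0.3, -0.2, 0.1]
grip_width: 0.993
clock: 6.55
position: [0.4646, 0.2763, 0.2265]
ee_rot: [0.029, 0.706, -0.029, 0.707]
ft_force: [-0.0, -1.1, 3.8]
grip_width: 0.156
```

```bash
python3 -m handwheel '-8 0 0 0 0 0 0;-8 0 0 0 0 0 0;0 0 0 0 0 0 0;0 0 -20 0 0 0 0;0 0 -25 0 0 0 0;0 0 -35 0 0 0 0;0 0 -20 0 0 0 0;0 0 0 0 0 0 0'
python3 - <<'E'
from plan import *
c,o=snap("top");crop(c["color"],120,120,210,165,3.8,"pics/d_top.png")
c,o=snap("scene");crop(c["color"],120,110,220,165,3.5,"pics/d_scene.png")
print(o["ft_force"],o["grip_width"],o["joint_pos"])
E
```

```text
clock: 7.35
position: [0.3624, 0.2854, 0.2423]
ee_rot: [0.028, 0.706, -0.029, 0.707]
ft_force: [0.5, 0.8, -1.2]
grip_width: 0.156
[ 1.13250176 -0.02667569 -1.17238179] 0.15290001794464472 [ 0.26150268  0.01652732 -1.01345399  1.811378    0.01686186  1.32096501
  0.73262411]
```

View pics/d_top.png

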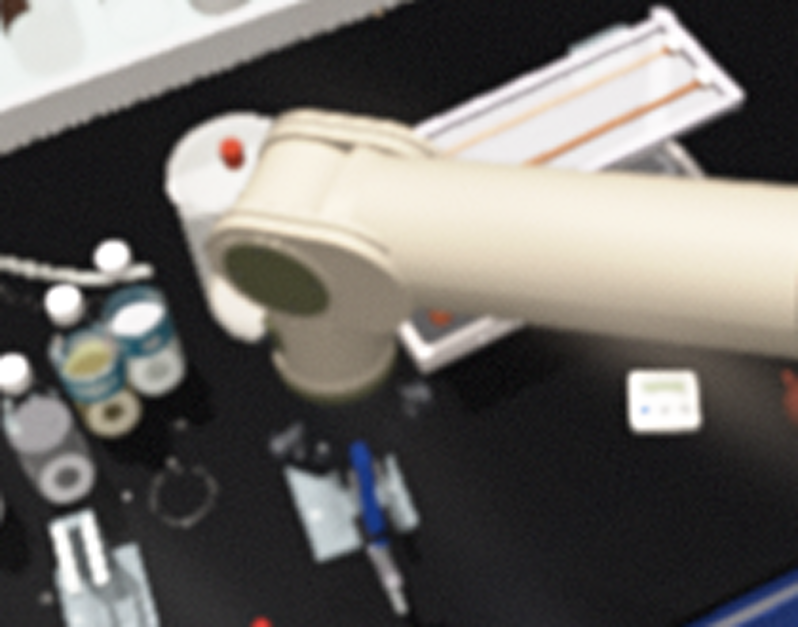

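View pics/d_scene.png

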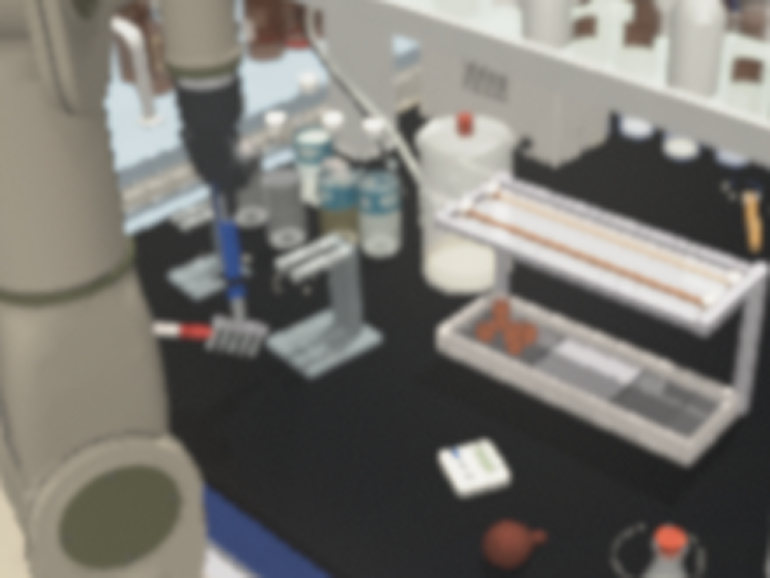

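The rake is out of the stand and hangs free. Next is the pre-entry pose in front of the bed.

Run:
```python
from plan import *
T=T_of(manip.get_obs());L=np.radians(35)
T1=rakeT(bed2w(-.16,.171,.045),BY,L,False);print(T1.round(3))
rows(T,T1,6)
T2=rakeT(bed2w(-.16,.171,.025),BY,L,False);rows(T1,T2,2)
T3=rakeT(bed2w(-.008,.171,.025),BY,L,False);rows(T2,T3,5)
T4=rakeT(bed2w(-.008,.05,.025),BY,L,False);rows(T3,T4,8)
```

```text
[[ 0.572 -0.067  0.817  0.386]
 [ 0.038  0.998  0.055  0.124]
 [-0.819  0.     0.574  0.223]
 [ 0.     0.     0.     1.   ]]
6 x: [  4.  -26.8   3.1] [-0.0242 -0.1014  0.0078] | |d|=27.3 ang=5.99deg
2 x: [ 8.2  0.  -5.7] [ 0.  0. -0.] | |d|=10.0 ang=0.00deg
5 x: [17.4 -0.  24.9] [ 0.  0. -0.] | |d|=30.4 ang=0.00deg
8 x: [ -0.  -15.1  -0. ] [ 0.  0. -0.] | |d|=15.1 ang=0.00deg
```

```bash
python3 -m handwheel '4 -26.8 3.1 -.0242 -.1014 .0078 0;4 -26.8 3.1 -.0242 -.1014 .0078 0;4 -26.8 3.1 -.0242 -.1014 .0078 0;4 -26.8 3.1 -.0242 -.1014 .0078 0;4 -26.8 3.1 -.0242 -.1014 .0078 0;4 -26.8 3.1 -.0242 -.1014 .0078 0;0 0 0 0 0 0 0'
python3 - <<'E'
from plan import *
o=manip.get_obs();print(o["joint_pos"].round(2))
T=T_of(o)
tip=T[:3,3]+ -T[:3,0]*.019 + np.c_[T[:3,2],T[:3,1],-T[:3,0]]@[-.02,0,-.203]
print("tip bed",w2bed(tip))
Rr=np.c_[T[:3,2],T[:3,1],-T[:3,0]];g=T[:3,3]-T[:3,0]*.019
tips=[g+Rr@(np.array([0,0,-.175])+np.array([.819,0,-.574])*s+np.array([-.574,0,-.819])*.034) for s in(-.034,-.017,0,.017,.034)]
for n in ("scene","top","wrist"):
    c,o=snap(n);im=c["color"].copy();P=cloud(c,o)
    for p in proj(c,tips,o): 
        if 0<p[0]<512 and 0<p[1]<384: cv2.circle(im,(int(round(p[0])),int(round(p[1]))),1,(0,255,0),-1)
    cv2.imwrite(f"pics/e_{n}.png",im)
    if n!="wrist":
        p=np.mean(proj(c,tips,o),0).astype(int);x=max(p[0]-70,0);y=max(p[1]-70,0);crop(im,x,y,170,130,4.5,f"pics/e_{n}c.png");print(n,x,y)
E
```

```text
clock: 8.15
position: [0.3753, 0.16, 0.2327]
ee_rot: [-0.007, 0.526, 0.01, 0.85]
ft_force: [-0.3, 1.2, -0.4]
grip_width: 0.156
[-0.11 -0.5  -0.48  2.27  0.02  0.92  1.  ]
tip bed [[-0.19281839  0.20511648  0.04311789]]
scene 150 141
top 173 168
```

View pics/e_scenec.png

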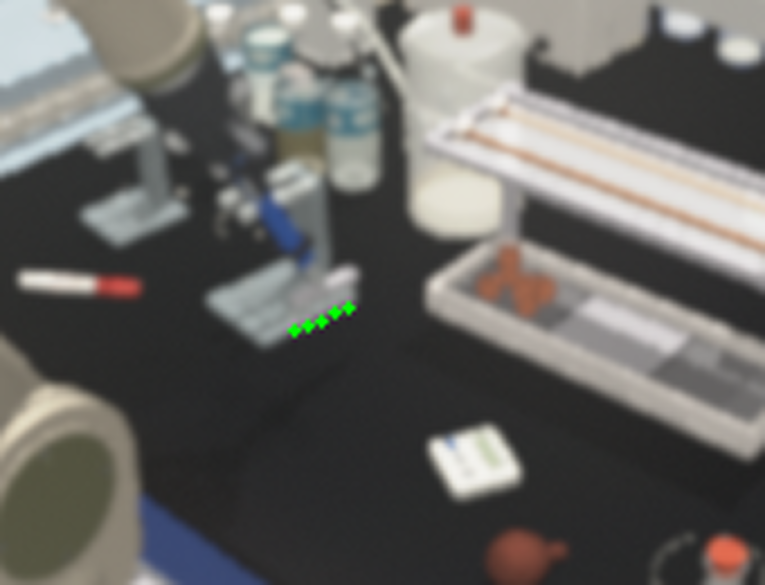

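View pics/e_topc.png

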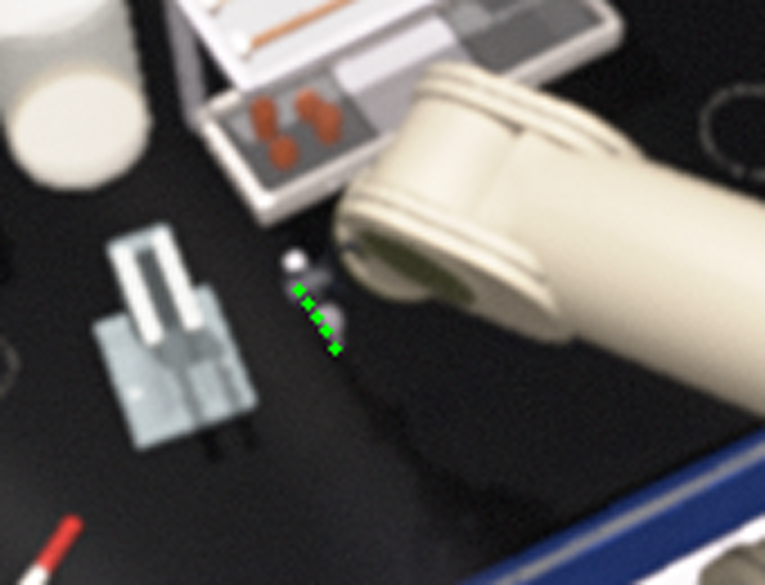

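View pics/e_wrist.png

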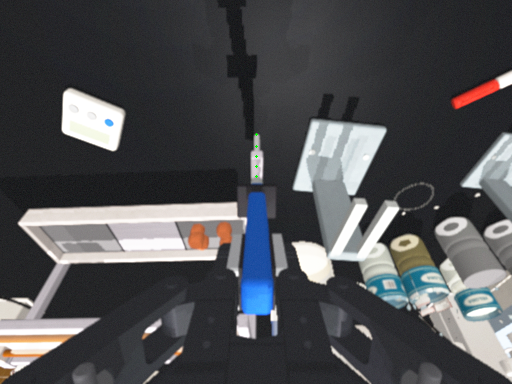

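```bash
cat >> plan.py <<'E'
def tip_now():
    T=T_of(manip.get_obs());Rr=np.c_[T[:3,2],T[:3,1],-T[:3,0]];g=T[:3,3]-T[:3,0]*.019
    tip=g+Rr@[-.02,0,-.203]
    return w2bed(tip)[0].round(4),"lean %.1f yaw-BY %.2f roll %.2f"%(np.degrees(np.arctan2(-Rr[0,2],Rr[2,2])),np.degrees(np.arctan2(Rr[1,0],Rr[0,0])-BY),np.degrees(Rr[2,1]))
E
python3 - <<'E'
from plan import *
print(tip_now())
T=T_of(manip.get_obs());L=np.radians(35)
T1=rakeT(bed2w(-.115,.171,.027),BY,L,False)
rows(T,T1,4)
E
```

```text
(array([-0.1919,  0.2043,  0.044 ]), 'lean 26.5 yaw-BY -2.68 roll -0.06')
4 x: [12.7 -8.7  8. ] [-0.0101 -0.037   0.0063] | |d|=17.4 ang=2.23deg
```

```bash
python3 -m handwheel '12.7 -8.7 8 -.0101 -.037 .0063 0;12.7 -8.7 8 -.0101 -.037 .0063 0;12.7 -8.7 8 -.0101 -.037 .0063 0;12.7 -8.7 8 -.0101 -.037 .0063 0;0 0 0 0 0 0 0;0 0 0 0 0 0 0'
python3 - <<'E'
from plan import *
o=manip.get_obs();print(o["joint_pos"].round(2),tip_now())
T=T_of(o);L=np.radians(35)
T1=rakeT(bed2w(-.115,.171,.025),BY,L,False);T3=rakeT(bed2w(-.008,.171,.025),BY,L,False)
rows(T,T1,1);rows(T,T3,5);rows(T1,T3,4)
E
```

```text
clock: 8.9
position: [0.4304, 0.1252, 0.2055]
ee_rot: [-0.015, 0.462, 0.028, 0.886]
ft_force: [-0.1, -0.2, -0.8]
grip_width: 0.155
[-0.06 -0.47 -0.43  2.38  0.1   0.64  1.07] (array([-0.1152,  0.1693,  0.0272]), 'lean 34.9 yaw-BY -0.17 roll -0.05')
1 x: [ 1.9  1.3 -1.2] [-0.0024 -0.0005  0.0027] | |d|=2.6 ang=0.21deg
5 x: [12.7  0.3 17.3] [-0.0005 -0.0001  0.0005] | |d|=21.4 ang=0.04deg
4 x: [15.3 -0.  21.9] [ 0.  0. -0.] | |d|=26.8 ang=0.00deg
```

```bash
python3 -m handwheel '12.3 0.3 17.6 0 0 0 0;12.3 0.3 17.6 0 0 0 0;12.3 0.3 17.6 0 0 0 0;12.3 0.3 17.6 0 0 0 0;12.3 0.3 17.6 0 0 0 0;0 0 0 0 0 0 0'
python3 - <<'E'
from plan import *
print(tip_now())
for n in ("scene","top","wrist"):
    c,o=snap(n);im=c["color"]
    if n=="wrist": crop(im,100,100,320,284,2,"pics/f_wrist.png")
    elif n=="scene": crop(im,200,130,160,120,5,"pics/f_scene.png")
    else: crop(im,180,120,160,120,5,"pics/f_top.png")
E
```

```text
clock: 9.5
position: [0.5393, 0.135, 0.2065]
ee_rot: [-0.015, 0.461, 0.029, 0.887]
ft_force: [-0.1, 0.3, -2.2]
grip_width: 0.152
(array([-0.0056,  0.1722,  0.0284]), 'lean 35.0 yaw-BY -0.15 roll 0.06')
```

View pics/f_scene.png

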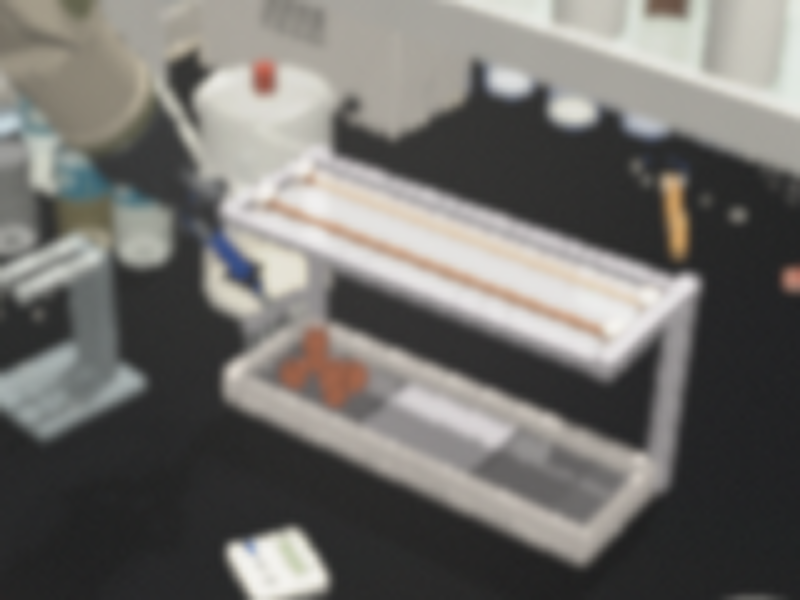

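View pics/f_top.png

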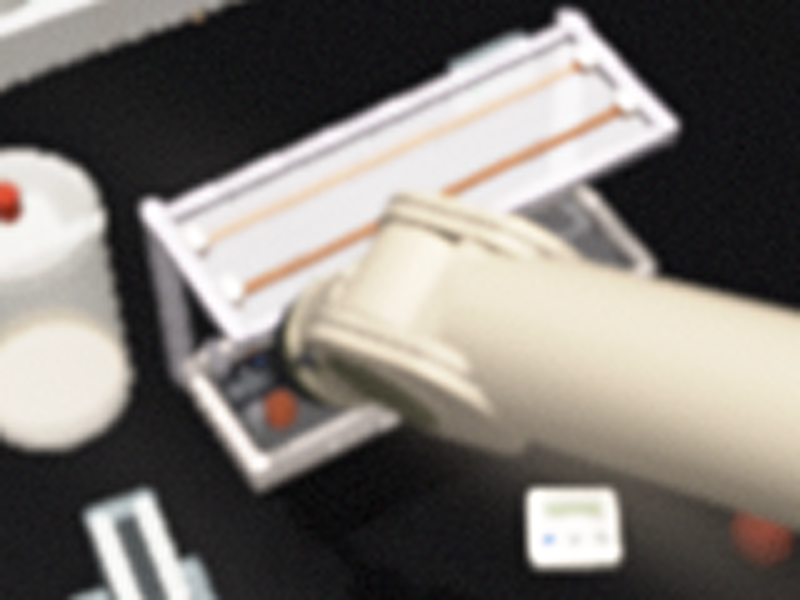

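View pics/f_wrist.png

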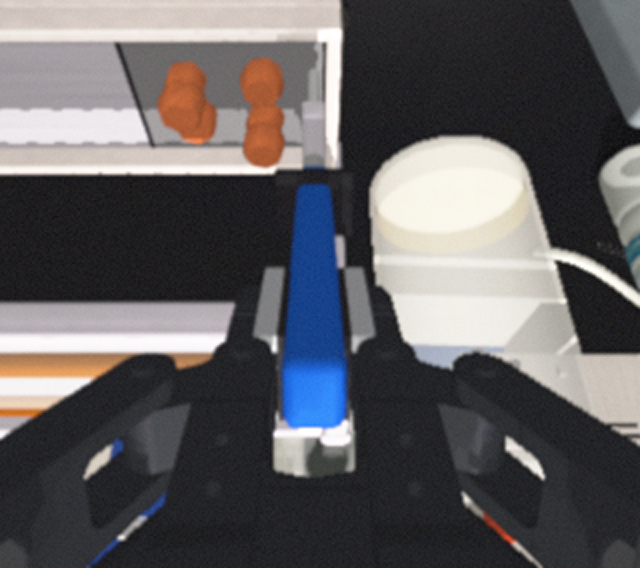

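The wrist view sees the heap under the cover. Row 1 is next to the rake at about (262,110) and row 2 is at about (187,100), each with one chip on top. I'll sweep the upper layer off first.

```bash
python3 -m handwheel '1.9 0 -4.3 0 0 0 0;0 -12 0 0 0 0 0;0 -12 0 0 0 0 0;0 -12 0 0 0 0 0;0 -12 0 0 0 0 0;0 -12 0 0 0 0 0;0 0 0 0 0 0 0'
python3 - <<'E'
from plan import *
print(tip_now())
c,o=snap("wrist");crop(c["color"],60,60,320,284,2,"pics/g_wrist.png")
c,o=snap("scene");crop(c["color"],200,130,160,120,5,"pics/g_scene.png")
E
```

```text
clock: 10.35
position: [0.5382, 0.0733, 0.2013]
ee_rot: [-0.015, 0.461, 0.028, 0.887]
ft_force: [-0.4, -0.1, -1.8]
grip_width: 0.155
(array([-0.0109,  0.1104,  0.0232]), 'lean 35.0 yaw-BY -0.10 roll -0.04')
```

View pics/g_wrist.png

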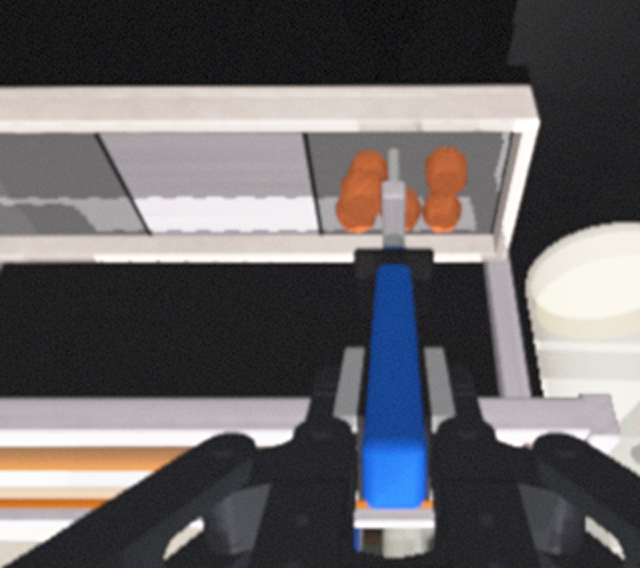

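View pics/g_scene.png

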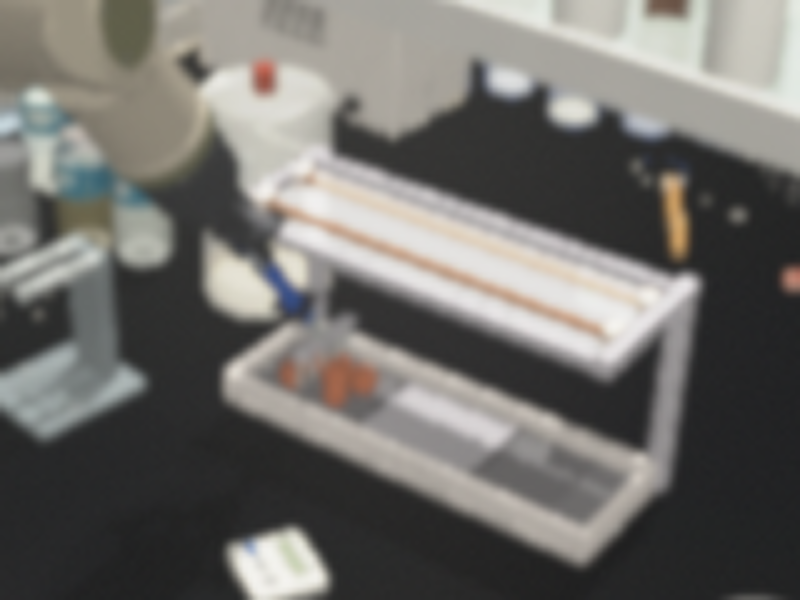

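```bash
python3 -m handwheel '0 -12 0 0 0 0 0;0 -12 0 0 0 0 0;0 -12 0 0 0 0 0;0 -12 0 0 0 0 0;0 -12 0 0 0 0 0;0 0 0 0 0 0 0'
python3 - <<'E'
from plan import *
print(tip_now())
c,o=snap("wrist");crop(c["color"],60,60,320,284,2,"pics/h_wrist.png")
c,o=snap("scene");crop(c["color"],200,170,160,120,5,"pics/h_scene.png")
E
```

```text
clock: 11.05
position: [0.5426, 0.0143, 0.2015]
ee_rot: [-0.015, 0.461, 0.029, 0.887]
ft_force: [-0.3, 0.5, -0.9]
grip_width: 0.154
(array([-0.0104,  0.0514,  0.0234]), 'lean 35.0 yaw-BY -0.06 roll -0.03')
```

View pics/h_wrist.png

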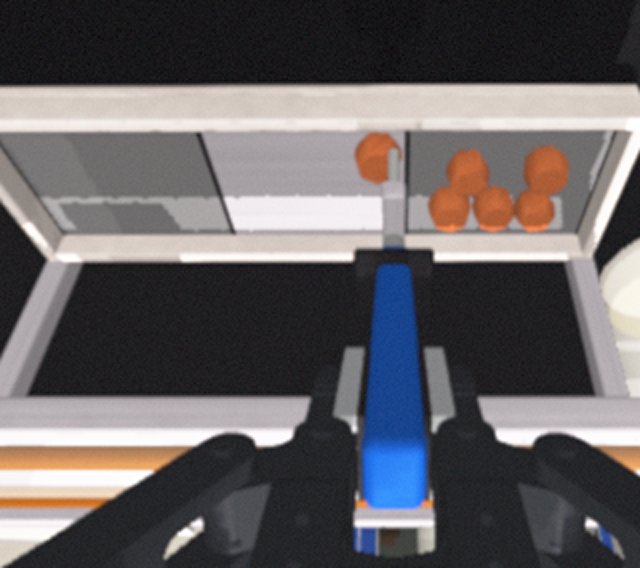

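View pics/h_scene.png

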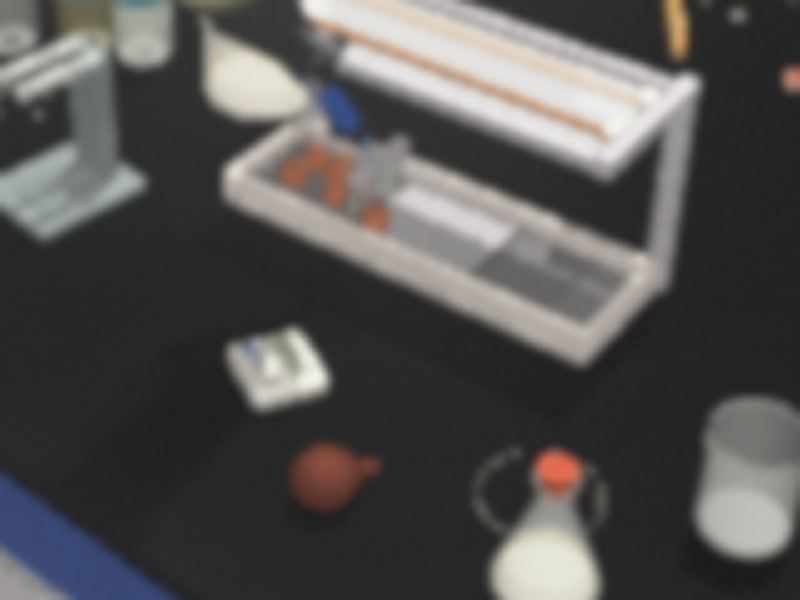

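```bash
cat >> plan.py <<'E'
def chips(n="wrist"):
    c,o=snap(n);im=c["color"]
    hsv=cv2.cvtColor(im,cv2.COLOR_BGR2HSV)
    out=[]
    for d in cams.outline_of(n,"chip_0"):
        if d["conf"]<.25: continue
        v,u=np.nonzero(d["region"]);P=cloud(c,o)[d["region"]];P=P[~np.isnan(P[:,0])]
        b=w2bed(P);b_top=b[b[:,2]>np.percentile(b[:,2],70)-.004] if len(b) else b
        uv=[[u.mean(),v.mean()]]
        p=w2bed(onplane(c,uv,.030,o))[0]*1000
        print("conf %.2f px %s plane30 %s cloudmed %s topz %.0f n %d"%(d["conf"],np.round(uv[0]),p[:2].round(0),(np.median(b_top,0)*1000).round(0),np.percentile(b[:,2],95)*1000 if len(b) else -1,len(u)))
    return c,o
E
python3 - <<'E'
from plan import *
chips("wrist")
E
```

```text
conf 0.97 px [331. 146.] plane30 [-19. 140.] cloudmed [-20. 140.  21.] topz 21 n 424
conf 0.88 px [325. 165.] plane30 [ 15. 140.] cloudmed [ 13. 139.  21.] topz 21 n 245
conf 0.85 px [292. 146.] plane30 [-18.  95.] cloudmed [-18.  95.  20.] topz 21 n 390
conf 0.63 px [282. 164.] plane30 [12. 86.] cloudmed [12. 86. 21.] topz 21 n 380
conf 0.60 px [305. 164.] plane30 [ 13. 114.] cloudmed [ 13. 114.  21.] topz 21 n 390
```

All six chips now lie in a single layer: five on the +y panel with tops about 21 mm above the bed, and one at about (248,138) on the middle panel. I'll measure that lone chip and look more closely at the gaps.

Run:
```python
from plan import *
c,o=snap("wrist");im=c["color"]
crop(im,220,110,150,80,5,"pics/i_wrist.png")
print(w2bed(onplane(c,[[248,138],[240,138],[258,138]],.030,o)).round(4))
hsv=cv2.cvtColor(im,cv2.COLOR_BGR2HSV);m=(hsv[...,0]<14)&(hsv[...,1]>130)&(hsv[...,2]>80)
P=cloud(c,o);b=w2bed(P.reshape(-1,3)).reshape(P.shape)
g=np.zeros((24,60),int)
for p in b[m&(b[...,2]>.016)&(b[...,2]<.03)]:
    i=int((p[0]+.06)/.005);j=int((p[1]+.1)/.005)
    if 0<=i<24 and 0<=j<60:g[i,j]+=1
for i in range(24):print("%4d "%(-60+5*i)+"".join("#" if v>1 else("." if v==0 else "+") for v in g[i,20:56]))
```

```text
[[-0.0305  0.0438  0.014 ]
 [-0.0305  0.0347  0.014 ]
 [-0.0305  0.0551  0.014 ]]
 -60 ....................................
 -55 ....................................
 -50 ....................................
 -45 ....................................
 -40 ......####..........................
 -35 ......####..........................
 -30 ......####........+#......####......
 -25 ......####.......####....+#####.....
 -20 ........#.......######...######.....
 -15 .................####.....####......
 -10 .................####.....+###......
  -5 ....................................
   0 ................###..+##...+#.......
   5 ...............##########.####......
  10 ...............################.....
  15 ...............#####+####.####......
  20 ...............####..####..###......
  25 .................#....+....+#.......
  30 ....................................
  35 ....................................
  40 ....................................
  45 ....................................
  50 ....................................
  55 ....................................
```

View pics/i_wrist.png

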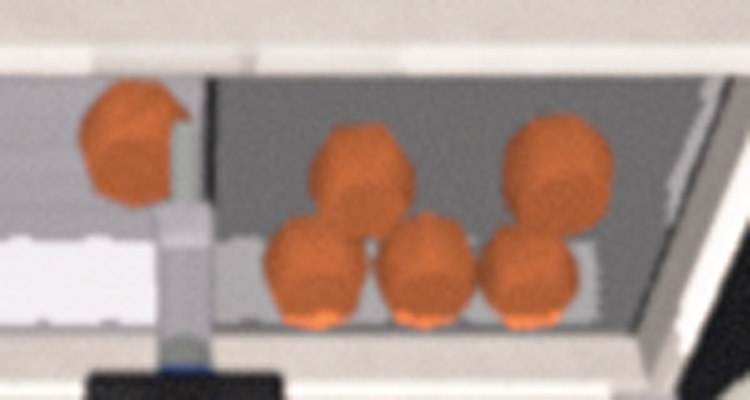

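```bash
python3 -m handwheel '0 8 0 0 0 0 0;0 7 0 0 0 0 0;5.2 0 -3.6 0 0 0 0;5.2 0 -3.6 0 0 0 0;5.2 0 -3.6 0 0 0 0;0 0 0 0 0 0 0'
python3 -c "
from plan import *
print(tip_now())"
```

```text
clock: 11.9
position: [0.5412, 0.0293, 0.1809]
ee_rot: [-0.015, 0.462, 0.029, 0.886]
ft_force: [-0.6, -0.5, -0.5]
grip_width: 0.155
(array([-0.0112,  0.0665,  0.0025]), 'lean 34.9 yaw-BY -0.02 roll -0.03')
```

```bash
python3 -m handwheel '-1.2 -8 .8 0 0 0 0;0 -18 0 0 0 0 0;0 -22 0 0 0 0 0;0 -22 0 0 0 0 0;0 -22 0 0 0 0 0;0 -22 0 0 0 0 0;0 -22 0 0 0 0 0;0 -22 0 0 0 0 0'
python3 -m handwheel '0 -14 0 0 0 0 0;0 -6 0 0 0 0 0;0 0 0 0 0 0 0'
python3 - <<'E'
from plan import *
print(tip_now(),manip.get_obs()["joint_pos"].round(2))
c,o=snap("wrist");crop(c["color"],60,60,400,284,2,"pics/j_wrist.png")
E
```

```text
clock: 12.7
position: [0.5523, -0.1291, 0.1841]
ee_rot: [-0.016, 0.461, 0.029, 0.887]
ft_force: [-0.9, 0.4, -2.0]
grip_width: 0.15
clock: 13.0
position: [0.5536, -0.1485, 0.184]
ee_rot: [-0.015, 0.461, 0.029, 0.887]
ft_force: [0.2, 0.6, -1.1]
grip_width: 0.152
(array([-0.0103, -0.1119,  0.0058]), 'lean 35.0 yaw-BY -0.07 roll -0.03') [ 0.03 -0.1   0.27  2.18 -0.37  0.51  2.21]
```

View pics/j_wrist.png

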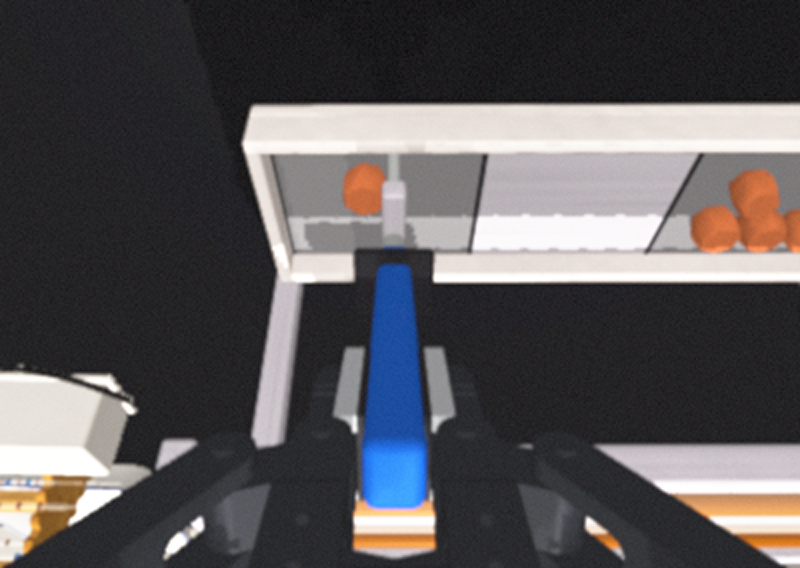

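```bash
python3 -m handwheel '-9 0 6 0 0 0 0;-9 0 6 0 0 0 0;0 25 0 0 0 0 0;0 35 0 0 0 0 0;0 35 0 0 0 0 0;0 35 0 0 0 0 0;0 35 0 0 0 0 0;0 35 0 0 0 0 0'
python3 -m handwheel '0 25 0 0 0 0 0;0 12 0 0 0 0 0;0 0 0 0 0 0 0;0 0 0 0 0 0 0'
python3 - <<'E'
from plan import *
print(tip_now(),manip.get_obs()["joint_pos"].round(2))
T=T_of(manip.get_obs());L=np.radians(35)
rows(T,rakeT(bed2w(-.012,.128,.024),BY,L,False),1)
c,o=chips("wrist");crop(c["color"],190,90,180,130,4.4,"pics/k_wrist.png")
E
```

```text
clock: 13.85
position: [0.5399, 0.0535, 0.2073]
ee_rot: [-0.016, 0.46, 0.029, 0.887]
ft_force: [-0.0, -0.6, -1.0]
grip_width: 0.154
clock: 14.25
position: [0.5376, 0.0882, 0.2064]
ee_rot: [-0.016, 0.461, 0.029, 0.887]
ft_force: [0.2, 0.4, -0.3]
grip_width: 0.153
(array([-0.0103,  0.1254,  0.0283]), 'lean 35.0 yaw-BY 0.02 roll -0.06') [ 0.04 -0.21 -0.35  2.21  0.15  0.53  1.21]
1 x: [ 2.6  2.4 -3.5] [0.0002 0.0018 0.0012] | |d|=5.0 ang=0.13deg
conf 0.88 px [ 43. 141.] plane30 [ -22. -125.] cloudmed [ -21. -125.   20.] topz 21 n 557
conf 0.78 px [231. 144.] plane30 [-17.  96.] cloudmed [-18.  96.  21.] topz 22 n 348
conf 0.74 px [270. 143.] plane30 [-19. 141.] cloudmed [-20. 141.  21.] topz 21 n 428
conf 0.71 px [226. 162.] plane30 [14. 86.] cloudmed [13. 87. 20.] topz 21 n 339
conf 0.64 px [245. 161.] plane30 [ 12. 111.] cloudmed [ 12. 112.  21.] topz 21 n 240
```

View pics/k_wrist.png

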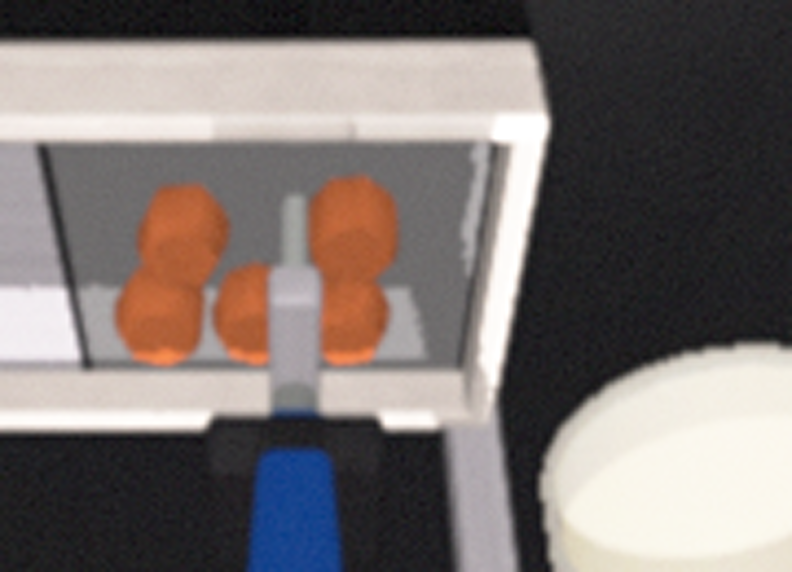

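```bash
python3 -m handwheel '2.6 1.5 -3.5 0 0 0 0;2.5 0 -1.7 0 0 0 0;2.5 0 -1.7 0 0 0 0;2.5 0 -1.7 0 0 0 0;0 0 0 0 0 0 0'
python3 -c "
from plan import *
print(tip_now())"
```

```text
clock: 14.85
position: [0.5359, 0.0898, 0.1917]
ee_rot: [-0.016, 0.461, 0.029, 0.887]
ft_force: [-0.8, 0.2, -0.7]
grip_width: 0.152
(array([-0.0122,  0.1272,  0.0135]), 'lean 34.9 yaw-BY -0.00 roll -0.04')
```

Tips are 13 mm above the bed, below the chip tops, and there is no vertical force: the tines have gone in between the chips. I'll lower the rest and sweep.

```bash
python3 -m handwheel '2.5 0 -1.7 0 0 0 0;2.5 0 -1.7 0 0 0 0;2.2 0 -1.5 0 0 0 0;0 0 0 0 0 0 0'
python3 - <<'E'
from plan import *
print(tip_now())
c,o=snap("wrist");crop(c["color"],190,90,180,130,4.4,"pics/l_wrist.png")
c,o=snap("scene");crop(c["color"],220,170,120,90,6,"pics/l_scene.png")
E
```

```text
clock: 15.25
position: [0.536, 0.0899, 0.1831]
ee_rot: [-0.016, 0.461, 0.029, 0.887]
ft_force: [0.4, -0.1, -1.8]
grip_width: 0.156
(array([-0.0121,  0.1273,  0.0049]), 'lean 34.9 yaw-BY 0.00 roll -0.04')
```

View pics/l_wrist.png

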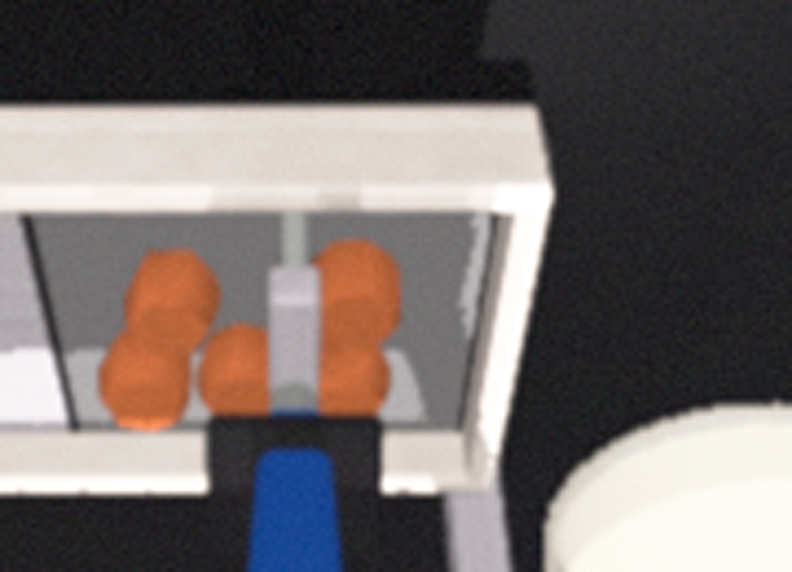

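View pics/l_scene.png

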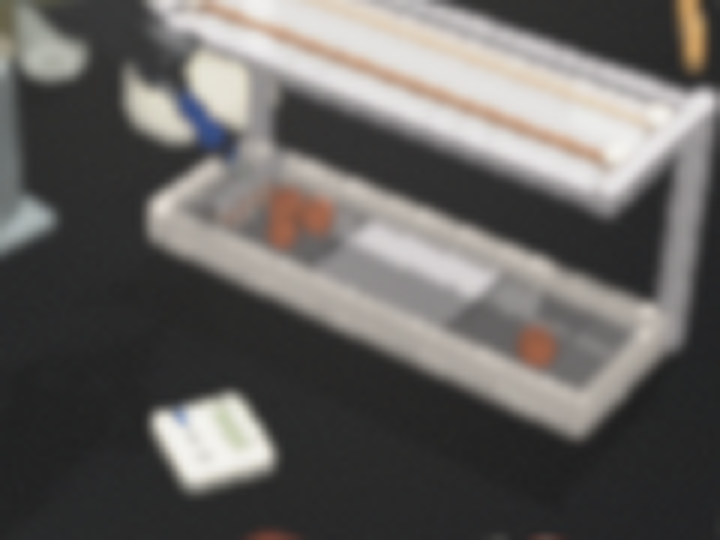

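```bash
python3 -m handwheel '0 -8 0 0 0 0 0;0 -12 0 0 0 0 0;0 -14 0 0 0 0 0;0 -14 0 0 0 0 0;0 -14 0 0 0 0 0;0 -14 0 0 0 0 0;0 -9 0 0 0 0 0;0 0 0 0 0 0 0'
python3 - <<'E'
from plan import *
print(tip_now())
c,o=chips("wrist");crop(c["color"],80,60,370,160,2.1,"pics/m_wrist.png")
E
```

```text
clock: 16.15
position: [0.5419, 0.0041, 0.1837]
ee_rot: [-0.015, 0.461, 0.029, 0.887]
ft_force: [-0.4, -0.3, -0.9]
grip_width: 0.158
(array([-0.0118,  0.0412,  0.0056]), 'lean 35.0 yaw-BY -0.11 roll -0.02')
conf 0.98 px [345. 156.] plane30 [-21. 142.] cloudmed [-21. 142.  20.] topz 21 n 486
conf 0.88 px [225. 181.] plane30 [22.  1.] cloudmed [22.  2. 20.] topz 21 n 392
conf 0.79 px [242. 154.] plane30 [-25.  26.] cloudmed [-24.  26.  21.] topz 21 n 336
conf 0.73 px [242. 175.] plane30 [11. 24.] cloudmed [ 9. 25. 21.] topz 21 n 284
conf 0.66 px [108. 156.] plane30 [ -22. -126.] cloudmed [ -22. -126.   20.] topz 21 n 553
conf 0.57 px [337. 176.] plane30 [ 14. 141.] cloudmed [ 14. 141.  20.] topz 21 n 346
```

View pics/m_wrist.png

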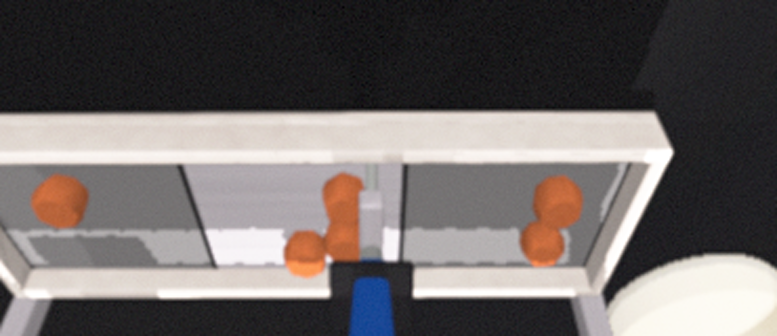

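All six chips lie flat with tops at about 20 mm. The counts are 2 on the +y panel, 3 in the middle and 1 on the -y panel. I'll withdraw the rake.

```bash
python3 -m handwheel '-9 3 6.3 0 0 0 0;-9 0 6.3 0 0 0 0;-6.3 0 -9 0 0 0 0;-12.6 0 -18 0 0 0 0;-12.6 0 -18 0 0 0 0;-12.6 0 -18 0 0 0 0;-12.6 0 -18 0 0 0 0;0 0 0 0 0 0 0'
python3 - <<'E'
from plan import *
o=manip.get_obs();print(tip_now(),o["joint_pos"].round(2))
T=T_of(o)
def st(off,dz,yaw=-.087):
    Rr=R.from_euler("z",yaw).as_matrix();T1=np.eye(4);T1[:3,:3]=np.c_[-Rr[:,2],Rr[:,1],Rr[:,0]];T1[:3,3]=np.array([.4646,.2763,.2265+dz])+Rr@[off,0,0];return T1
a=R.from_euler("z",BY).as_matrix()
Ta=np.eye(4);Ta[:3,:3]=np.c_[-a[:,2],a[:,1],a[:,0]];Ta[:3,3]=[.42,.05,.33]
rows(T,Ta,6);Tb=st(-.09,.08);rows(Ta,Tb,7);Tc=st(-.09,.016);rows(Tb,Tc,3)
E
```

```text
clock: 17.05
position: [0.4416, 0.0016, 0.2045]
ee_rot: [-0.015, 0.462, 0.029, 0.886]
ft_force: [-0.0, -0.6, -0.9]
grip_width: 0.155
(array([-0.1124,  0.0455,  0.0261]), 'lean 34.8 yaw-BY -0.01 roll -0.02') [ 0.07 -0.5  -0.16  2.42 -0.11  0.61  1.61]
6 x: [-21.    8.3   4.5] [-0.000e+00  1.015e-01  1.000e-04] | |d|=23.0 ang=5.81deg
7 x: [ 3.4 33.5 -6.4] [0.022 0.    0.   ] | |d|=34.3 ang=1.26deg
3 x: [21.3  0.   0. ] [0. 0. 0.] | |d|=21.3 ang=0.00deg
```

```bash
python3 -m handwheel '-21 8.3 4.5 0 .1015 0 0;-21 8.3 4.5 0 .1015 0 0;-21 8.3 4.5 0 .1015 0 0;-21 8.3 4.5 0 .1015 0 0;-21 8.3 4.5 0 .1015 0 0;-21 8.3 4.5 0 .1015 0 0;0 0 0 0 0 0 0'
python3 - <<'E'
from plan import *
o=manip.get_obs();print(tip_now(),o["joint_pos"].round(2))
T=T_of(o)
def st(off,dz,yaw=-.087):
    Rr=R.from_euler("z",yaw).as_matrix();T1=np.eye(4);T1[:3,:3]=np.c_[-Rr[:,2],Rr[:,1],Rr[:,0]];T1[:3,3]=np.array([.4646,.2763,.2265+dz])+Rr@[off,0,0];return T1
Tb=st(-.09,.08);rows(T,Tb,7)
E
```

```text
clock: 17.75
position: [0.423, 0.0513, 0.3329]
ee_rot: [-0.024, 0.706, 0.024, 0.708]
ft_force: [1.6, -0.8, -1.1]
grip_width: 0.149
(array([-0.236 ,  0.0965,  0.1328]), 'lean 0.2 yaw-BY 0.06 roll 0.00') [ 0.08 -0.14 -0.27  1.76 -0.04  1.51  1.45]
7 x: [ 3.8 33.3 -6.8] [ 0.0221  0.0004 -0.    ] | |d|=34.2 ang=1.27deg
```

```bash
python3 -m handwheel '3.8 33.3 -6.8 .0221 0 0 0;3.8 33.3 -6.8 .0221 0 0 0;3.8 33.3 -6.8 .0221 0 0 0;3.8 33.3 -6.8 .0221 0 0 0;3.8 33.3 -6.8 .0221 0 0 0;3.8 33.3 -6.8 .0221 0 0 0;3.8 33.3 -6.8 .0221 0 0 0;0 0 0 0 0 0 0'
cat > st.py <<'E'
from plan import *
def st(off,dz,yaw=-.087):
    Rr=R.from_euler("z",yaw).as_matrix();T1=np.eye(4);T1[:3,:3]=np.c_[-Rr[:,2],Rr[:,1],Rr[:,0]];T1[:3,3]=np.array([.4646,.2763,.2265+dz])+Rr@[off,0,0];return T1
E
python3 - <<'E'
from st import *
o=manip.get_obs();print(o["joint_pos"].round(2));T=T_of(o);print(T.round(3))
rows(T,st(-.09,.016),3)
c,o=snap("wrist");cv2.imwrite("pics/n_wrist.png",c["color"])
P=cloud(c,o);im=c["color"].astype(int);q=P[(im[...,0]-im[...,2]>60)]
q=q[(np.abs(q[:,0]-T[0,3])<.05)&(np.abs(q[:,1]-T[1,3])<.04)]
for z in np.arange(.14,.36,.02):
    k=q[np.abs(q[:,2]-z)<.01]
    if len(k)>3:print(round(z,2),len(k),np.median(k,0).round(4),np.percentile(k,5,0).round(4),np.percentile(k,95,0).round(4))
print("tcp",T[:3,3])
E
```

```text
clock: 18.55
position: [0.3712, 0.2865, 0.3033]
ee_rot: [0.03, 0.705, -0.029, 0.708]
ft_force: [0.9, 0.3, -1.5]
grip_width: 0.149
[-0.13 -0.02 -0.61  1.71 -0.01  1.44  0.75]
[[ 0.004  0.083  0.997  0.371]
 [ 0.001  0.997 -0.083  0.286]
 [-1.     0.001  0.004  0.303]
 [ 0.     0.     0.     1.   ]]
3 x: [20.3 -0.7  1.3] [ 0.0013  0.0014 -0.0004] | |d|=20.3 ang=0.11deg
0.22 54 [0.3626 0.2879 0.2253] [0.3619 0.2818 0.2228] [0.3661 0.2938 0.2298]
0.24 145 [0.3626 0.2871 0.2408] [0.3621 0.2814 0.2309] [0.3641 0.2934 0.249 ]
0.26 189 [0.3625 0.2872 0.2613] [0.362  0.2814 0.2512] [0.3642 0.2934 0.269 ]
0.28 239 [0.3624 0.2872 0.2807] [0.3618 0.2816 0.2715] [0.3636 0.2931 0.2893]
0.3 342 [0.3623 0.2877 0.3006] [0.3617 0.2817 0.2915] [0.3637 0.2932 0.3092]
0.32 500 [0.3622 0.2877 0.3209] [0.3615 0.2816 0.3113] [0.3635 0.2934 0.329 ]
0.34 1666 [0.365  0.2871 0.3463] [0.3616 0.2811 0.3325] [0.3766 0.2931 0.3478]
tcp [0.37119779 0.28647127 0.30327575]
```

View pics/n_wrist.png

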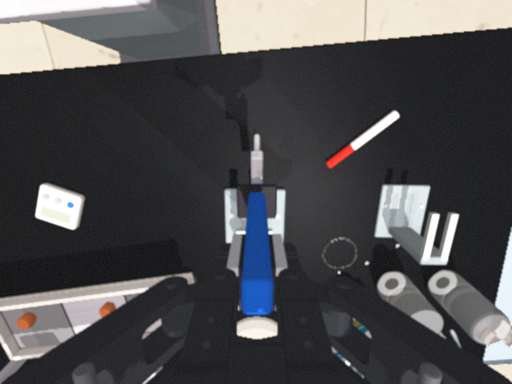

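The rake hasn't slipped in the grip. I'll lower it and slide it into the fork.

```bash
python3 -m handwheel '20.3 -.7 1.3 .0013 .0014 0 0;20.3 -.7 1.3 .0013 .0014 0 0;20.3 -.7 1.3 .0013 .0014 0 0;0 0 0 0 0 0 0;0 0 0 0 0 0 0'
python3 - <<'E'
from st import *
T=T_of(manip.get_obs());print(T[:3,3]);rows(T,st(-.09,.016),1);rows(T,st(0,.014),5)
c,o=snap("scene");crop(c["color"],140,130,130,100,6,"pics/o_scene.png")
E
```

```text
clock: 19.1
position: [0.3775, 0.2797, 0.2438]
ee_rot: [0.033, 0.706, -0.033, 0.706]
ft_force: [-0.1, -0.2, -1.3]
grip_width: 0.158
[0.37749774 0.27968347 0.24380722]
1 x: [ 1.3  4.2 -3. ] [-0.0061 -0.0002  0.0004] | |d|=5.3 ang=0.35deg
5 x: [ 0.7  0.9 17.4] [-0.0012 -0.      0.0001] | |d|=17.4 ang=0.07deg
```

View pics/o_scene.png

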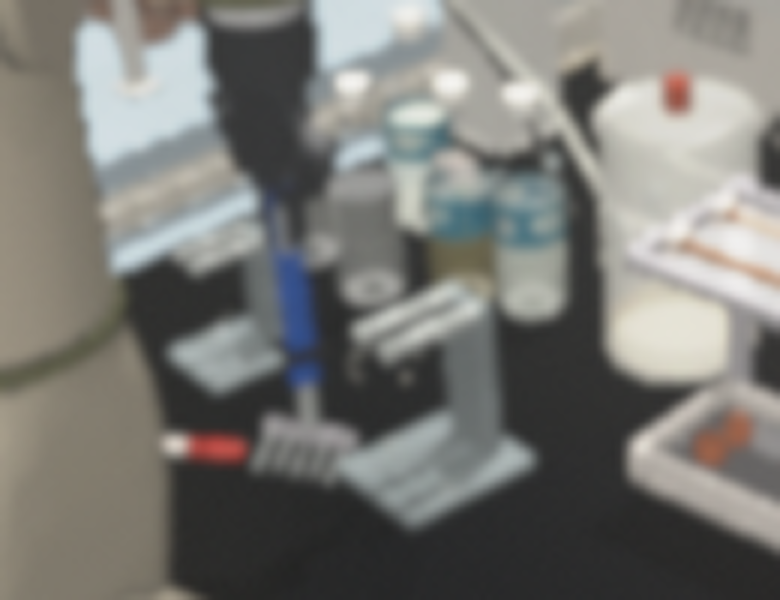

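```bash
python3 -m handwheel '1 4.2 -3 -.006 0 0 0;0 0 0 0 0 0 0;0 0 0 0 0 0 0'
python3 - <<'E'
from st import *
T=T_of(manip.get_obs());print(T[:3,3]);rows(T,st(-.09,.016),1);rows(T,st(0,.015),6)
E
```

```text
clock: 19.45
position: [0.3748, 0.2853, 0.2429]
ee_rot: [0.03, 0.707, -0.03, 0.706]
ft_force: [-0.4, 0.2, -1.5]
grip_width: 0.152
[0.37483217 0.28534558 0.24285306]
1 x: [ 0.4 -1.2  0.2] [ 0.0014 -0.0007 -0.0003] | |d|=1.3 ang=0.09deg
6 x: [ 0.2 -0.2 15. ] [ 0.0002 -0.0001 -0.    ] | |d|=15.0 ang=0.01deg
```

```bash
python3 -m handwheel '0 -1 10 .001 0 0 0;0 0 14 0 0 0 0;0 0 14 0 0 0 0;0 0 0 0 0 0 0;0 0 0 0 0 0 0'
python3 - <<'E'
from st import *
T=T_of(manip.get_obs());print(T[:3,3]);rows(T,st(0,.015),4)
E
```

```text
clock: 19.95
position: [0.4129, 0.2806, 0.2419]
ee_rot: [0.031, 0.707, -0.031, 0.705]
ft_force: [-0.0, 1.4, -0.5]
grip_width: 0.156
[0.41290133 0.28061069 0.24192966]
4 x: [ 0.1  0.1 13. ] [-0.0002 -0.0007  0.    ] | |d|=13.0 ang=0.04deg
```

```bash
python3 -m handwheel '0 0 13 0 0 0 0;0 0 13 0 0 0 0;0 0 13 0 0 0 0;0 0 13 0 0 0 0;0 0 0 0 0 0 0;0 0 0 0 0 0 0'
python3 - <<'E'
from st import *
T=T_of(manip.get_obs());print(T[:3,3]);rows(T,st(0,.015),1);rows(T,st(0,0),1)
c,o=snap("scene");crop(c["color"],160,130,100,90,6,"pics/p_scene.png")
E
```

```text
clock: 20.55
position: [0.4644, 0.2762, 0.242]
ee_rot: [0.031, 0.707, -0.031, 0.706]
ft_force: [0.1, -0.5, -2.0]
grip_width: 0.157
[0.46439569 0.27623983 0.24198375]
1 x: [0.5 0.1 0.2] [-0.0005 -0.0023  0.0001] | |d|=0.5 ang=0.14deg
1 x: [15.5  0.1  0.2] [-0.0005 -0.0023  0.0001] | |d|=15.5 ang=0.14deg
```

View pics/p_scene.png

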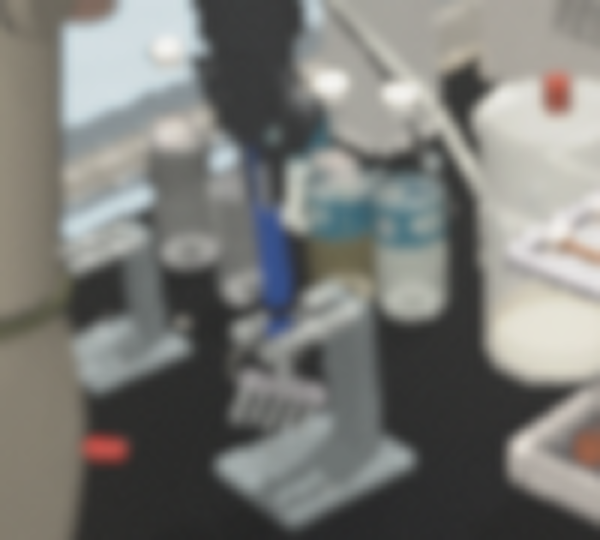

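```bash
python3 -m handwheel '5 0 0 0 0 0 0;5 0 0 0 0 0 0;4 0 0 0 0 0 0;1 0 0 0 0 0 0;0 0 0 0 0 0 0;0 0 0 0 0 0 0'
python3 -m handwheel '0 0 0 0 0 0 20;0 0 0 0 0 0 40;0 0 0 0 0 0 50;0 0 0 0 0 0 50'
python3 - <<'E'
from st import *
c,o=snap("wrist");cv2.imwrite("pics/q_wrist.png",c["color"]);print(o["grip_width"])
E
```

```text
clock: 21.2
position: [0.4644, 0.2762, 0.2274]
ee_rot: [0.031, 0.707, -0.031, 0.706]
ft_force: [-0.0, 0.1, -1.4]
grip_width: 0.154
clock: 21.6
position: [0.4644, 0.2762, 0.2274]
ee_rot: [0.031, 0.707, -0.031, 0.706]
ft_force: [-0.1, -0.7, 0.1]
grip_width: 0.588
0.5883629410830704
```

View pics/q_wrist.png

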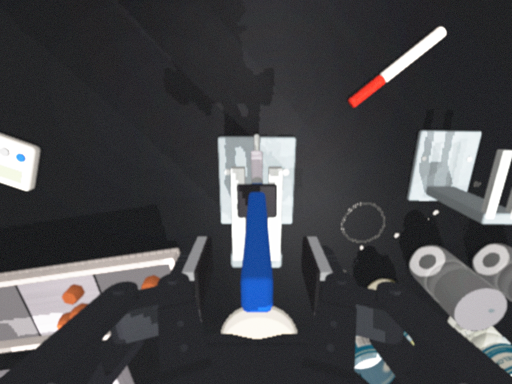

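The rake hangs by its collar on the fork at (257,198). I'll retreat upward and look at everything again.

```bash
python3 -m handwheel '-15 0 0 0 0 0 50;-30 0 0 0 0 0 50;-35 0 0 0 0 0 50;-35 0 0 0 0 0 50;-20 -25 0 0 0 0 50;0 -35 -10 0 0 0 50;0 -35 -10 0 0 0 50;0 -35 -10 0 0 0 50'
python3 -m handwheel '0 -30 -10 0 0 0 50;0 -20 -5 0 0 0 50;0 0 0 0 0 0 50;0 0 0 0 0 0 50'
python3 - <<'E'
from st import *
c,o=chips("wrist");cv2.imwrite("pics/r_wrist.png",c["color"])
P=cloud(c,o);im=c["color"].astype(int);q=P[(im[...,0]-im[...,2]>60)]
q=q[(np.abs(q[:,0]-.46)<.05)&(np.abs(q[:,1]-.276)<.04)]
if len(q): print("handle",np.median(q[q[:,2]>.265],0),q[:,2].max())
for n in("scene","top"):
    print(n);c,o=chips(n);P=cloud(c);crop(c["color"],150,110,250,180,3.1,f"pics/r_{n}.png")
    for t in("flask","beaker","clock"):
        for d in cams.recognise(n,t)[:1]:
            x,y,w,h=d["box"];qq=P[int(y):int(y+h)+1,int(x):int(x+w)+1].reshape(-1,3);print(t,round(d["conf"],2),np.round(d["box"]),np.nanmedian(qq,0).round(3))
E
```

```text
clock: 22.45
position: [0.4227, 0.1483, 0.3636]
ee_rot: [0.031, 0.706, -0.03, 0.706]
ft_force: [-0.5, 0.0, 0.2]
grip_width: 0.583
clock: 22.85
position: [0.4041, 0.1012, 0.3634]
ee_rot: [0.031, 0.706, -0.031, 0.706]
ft_force: [0.6, 0.2, -0.4]
grip_width: 0.584
conf 0.75 px [405. 211.] plane30 [-87. 398.] cloudmed [-164.  313.  245.] topz 254 n 2268
conf 0.51 px [271. 262.] plane30 [-19. 143.] cloudmed [-20. 142.  20.] topz 22 n 134
conf 0.50 px [215. 284.] plane30 [11. 26.] cloudmed [11. 27. 20.] topz 22 n 177
conf 0.49 px [215. 269.] plane30 [-20.  32.] cloudmed [-20.  32.  20.] topz 22 n 63
handle [0.46240417 0.27421768 0.26988952] 0.2718923024543678
scene
flask 0.72 [301. 263.  19.  31.] [ 0.382 -0.337  0.027]
beaker 0.84 [338. 252.  24.  28.] [ 0.527 -0.408  0.048]
clock 0.5 [248. 236.  15.  12.] [ 0.431 -0.04   0.017]
top
conf 0.69 px [208. 232.] plane30 [-83. 296.] cloudmed [-167.  320.  234.] topz 253 n 214
flask 0.59 [352. 201.  14.   9.] [ 0.369 -0.3    0.02 ]
clock 0.65 [285. 213.  19.  22.] [ 0.431 -0.051  0.011]
```

View pics/r_wrist.png

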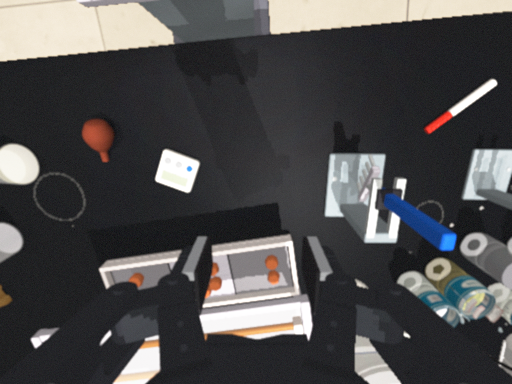

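View pics/r_scene.png

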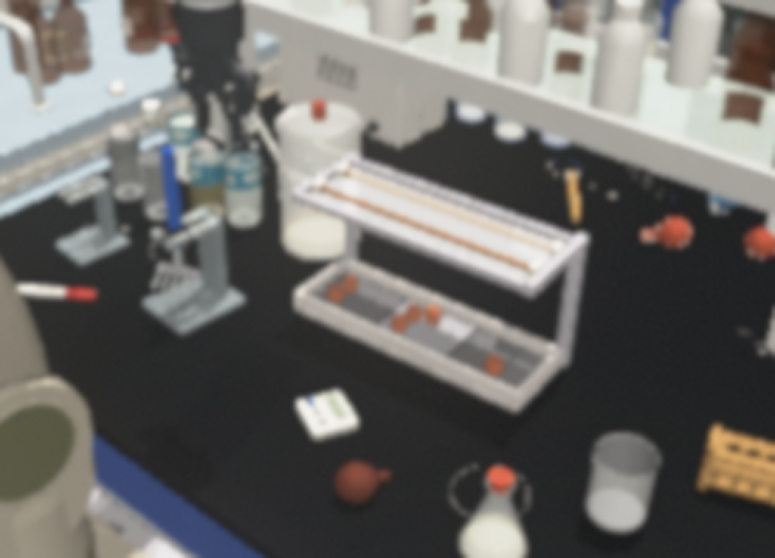

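View pics/r_top.png

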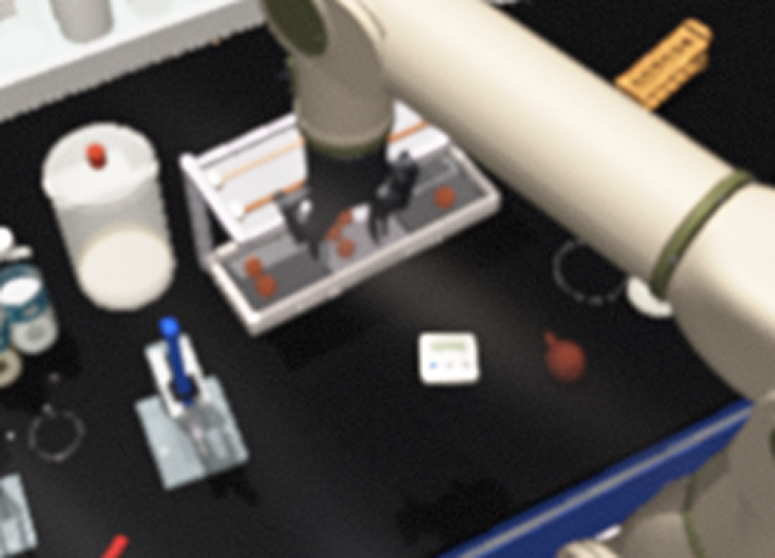

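The scene view shows the chips at 2/3/1 in one layer, the rake hanging in the larger stand, and the bystanders in place. The gripper is clear of everything, so I'm handing in.

```bash
python3 -c "
from workcell import hand_in
print(hand_in())"
```

```text
the job is handed in; nothing more can be done
None
```

The chips are raked into one layer, the rake hangs back in the larger stand, and the job was handed in at about 23 s of the 64 s allowed.

**What I did:** I swept the two upper chips off the heap with the tines raised. I then raked one chip to the far panel and three to the middle panel, leaving two on the panel where the heap had been.

**Last checks:**
- **Chips:** Measured with the rake still in the bed, they lay 2 / 3 / 1 over the three panels, with every top about 20–21 mm above the bed, so none lay on another. The final pictures showed the same layout.
- **Rake:** The handle top is at z = 0.270 m, as it was at the start.
- **Flask, beaker and timer:** The flask and timer agree with their first positions to within about 10 mm in the scene view, which is about the noise of that measurement. The beaker's median differed by about 20 mm in x from the first scene-view reading, but matched the first top-view reading in x (0.527 m). I put that down to measurement noise, since nothing went near it.
- **Forces:** Every wrist force reading stayed within a few N.

**What disagreed:**
- **Chip detector:** In the last scene view it found no chips. In the last top view its only report, and in the last wrist view its best-scored one, was not a chip (at the stand, about 0.25 m up). I relied on my own look at the pictures there.
- **Beaker:** The detector did not report it in the last top view.
- **Joint 2:** It reached its range limit twice, on the way to the bed and on the way back from it. The commanded pose was held short there, and I re-planned from where the arm was.

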